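# Rack the distillation fractions in reverse order

## Task

The four amber bottles on the cork discs of the steel tray are distillation fractions in the order they were collected. Move them into the four pockets of the white rack in reverse order, one to a pocket: the bottle that is leftmost on the tray goes into the rightmost pocket, the next into the second from the right, and so on. Keep them upright, set each down on the pocket floor rather than dropping it in, and leave them all standing there released.

Things in the scene. Friction and masses are not known exactly. Their poses are not given: they have to be found in the camera images.
- vial: Loose tall slim sample vial. Its origin is the centre of its underside, its z axis points up. Same amber glass, paper label band and black screw cap as the other three. Straight cylinder 30 mm in diameter up to 72 mm, then a cap 28 mm in diameter; 90 mm tall in all, about 70 g.
- jar: Loose squat jar, the widest of the four. Its origin is the centre of its underside, its z axis points up. Same amber glass, paper label band and black screw cap as the other three. Straight cylinder 42 mm in diameter up to 46 mm, then a cap 41 mm in diameter; 62 mm tall in all, about 100 g.
- round_bottle: Loose round bottle with sloping shoulders and a narrow neck. Its origin is the centre of its underside, its z axis points up. Same amber glass, paper label band and black screw cap as the other three. Cylinder 38 mm in diameter up to 56 mm, then a neck, and from 67 mm a cap 20 mm in diameter; 84 mm tall in all, about 90 g.
- square_bottle: Loose square bottle. Its origin is the centre of its underside, its z axis points up. Same amber glass, paper label band and black screw cap as the other three. Square body 36 x 36 mm with its flat faces across its own x and y axes, up to 52 mm, then a neck and a cap 22 mm in diameter; 74 mm tall in all, about 100 g. It may stand turned a little from the row.
- tray: Flat steel tray, fixed, 84 mm deep (x) by 330 mm long (y) and 6 mm thick, on which the full row stands at the start. Origin: centre of its underside on the table; z up; its y axis runs along the row, to the robot's left (turned by at most 0.12 rad). The four cork discs lie on it at y = +117, +39, -39 and -117 mm, x = 0. Tray and rack lie one behind the other, and either may be the nearer one.
- rack: White plastic rack with a grey floor, fixed, 78 mm deep (x) by 312 mm long (y) and 22 mm high, empty at the start. Origin: centre of its underside on the table; z up; its y axis runs along the row, to the robot's left (turned by at most 0.12 rad). Four square pockets open to above, 58 x 58 mm inside and 14 mm deep, their floor 8 mm above the origin, centred at y = +117, +39, -39 and -117 mm, x = 0.
- vial_disc: Fixed cork disc on the tray, 66 mm in diameter and 10 mm thick, on which the vial stands at the start (its centre within 4 mm of the disc's). The disc stays there, so it marks that bottle's place in the starting row. Origin: centre of its underside, 6 mm above the table.
- jar_disc: Fixed cork disc on the tray, 66 mm in diameter and 10 mm thick, on which the jar stands at the start (its centre within 4 mm of the disc's). The disc stays there, so it marks that bottle's place in the starting row. Origin: centre of its underside, 6 mm above the table.
- round_bottle_disc: Fixed cork disc on the tray, 66 mm in diameter and 10 mm thick, on which the round bottle stands at the start (its centre within 4 mm of the disc's). The disc stays there, so it marks that bottle's place in the starting row. Origin: centre of its underside, 6 mm above the table.
- square_bottle_disc: Fixed cork disc on the tray, 66 mm in diameter and 10 mm thick, on which the square bottle stands at the start (its centre within 4 mm of the disc's). The disc stays there, so it marks that bottle's place in the starting row. Origin: centre of its underside, 6 mm above the table.
Mind the look-alikes: they are no part of the job. What is shaped like the round_bottle but pink is not meant. What is shaped like the jar but yellow is not meant.

How it is judged (in metres and radians):
At the end, for the whole second after the job is handed in: Each bottle upright (0.08 rad), still (under 20 mm/s), on the rack floor (underside 4 to 12 mm above the rack's origin), within 15.5 mm in x and in y of the centre of the pocket that mirrors its start: disc at y on the tray, pocket at -y on the rack (((y of vial_disc in the frame of tray between 0.097 and 0.137 m and y of vial in the frame of rack between -0.1325 and -0.1015 m) or (y of vial_disc in the frame of tray between 0.019 and 0.059 m and y of vial in the frame of rack between -0.0545 and -0.0235 m) or (y of vial_disc in the frame of tray between -0.059 and -0.019 m and y of vial in the frame of rack between 0.0235 and 0.0545 m) or (y of vial_disc in the frame of tray between -0.137 and -0.097 m and y of vial in the frame of rack between 0.1015 and 0.1325 m)) and x of vial in the frame of rack between -0.0155 and 0.0155 m and z of vial in the frame of rack between 0.004 and 0.012 m and angle between each of vial, jar, round_bottle, square_bottle's own z axis and vertical below 0.08 rad and linear speed of each of vial, jar, round_bottle, square_bottle below 0.02 m/s and ((y of jar_disc in the frame of tray between 0.097 and 0.137 m and y of jar in the frame of rack between -0.1325 and -0.1015 m) or (y of jar_disc in the frame of tray between 0.019 and 0.059 m and y of jar in the frame of rack between -0.0545 and -0.0235 m) or (y of jar_disc in the frame of tray between -0.059 and -0.019 m and y of jar in the frame of rack between 0.0235 and 0.0545 m) or (y of jar_disc in the frame of tray between -0.137 and -0.097 m and y of jar in the frame of rack between 0.1015 and 0.1325 m)) and x of jar in the frame of rack between -0.0155 and 0.0155 m and z of jar in the frame of rack between 0.004 and 0.012 m and ((y of round_bottle_disc in the frame of tray between 0.097 and 0.137 m and y of round_bottle in the frame of rack between -0.1325 and -0.1015 m) or (y of round_bottle_disc in the frame of tray between 0.019 and 0.059 m and y of round_bottle in the frame of rack between -0.0545 and -0.0235 m) or (y of round_bottle_disc in the frame of tray between -0.059 and -0.019 m and y of round_bottle in the frame of rack between 0.0235 and 0.0545 m) or (y of round_bottle_disc in the frame of tray between -0.137 and -0.097 m and y of round_bottle in the frame of rack between 0.1015 and 0.1325 m)) and x of round_bottle in the frame of rack between -0.0155 and 0.0155 m and z of round_bottle in the frame of rack between 0.004 and 0.012 m and ((y of square_bottle_disc in the frame of tray between 0.097 and 0.137 m and y of square_bottle in the frame of rack between -0.1325 and -0.1015 m) or (y of square_bottle_disc in the frame of tray between 0.019 and 0.059 m and y of square_bottle in the frame of rack between -0.0545 and -0.0235 m) or (y of square_bottle_disc in the frame of tray between -0.059 and -0.019 m and y of square_bottle in the frame of rack between 0.0235 and 0.0545 m) or (y of square_bottle_disc in the frame of tray between -0.137 and -0.097 m and y of square_bottle in the frame of rack between 0.1015 and 0.1325 m)) and x of square_bottle in the frame of rack between -0.0155 and 0.0155 m and z of square_bottle in the frame of rack between 0.004 and 0.012 m); the robot touches nothing.
It fails at once if a bottle is tipped by more than 0.5 rad (angle between any of vial, jar, round_bottle, square_bottle's own z axis and vertical above 0.5 rad).
It fails at once if a bottle is dropped: out of the fingers it falls faster than 0.6 m/s (a drop of about 20 mm) ((linear speed of vial above 0.6 m/s and contact force between vial and the fingers below 0.05 N) or (linear speed of jar above 0.6 m/s and contact force between jar and the fingers below 0.05 N) or (linear speed of round_bottle above 0.6 m/s and contact force between round_bottle and the fingers below 0.05 N) or (linear speed of square_bottle above 0.6 m/s and contact force between square_bottle and the fingers below 0.05 N)).
It also fails if it takes over 106 s, if anything falls off the work surface, if the arm or the gripper's body presses on something with over 40 N, if the wrist force passes 120 N, or if a joint passes its speed limit or range.

## Robot

A 6-joint arm with a two-finger parallel gripper is mounted at the origin on the work surface. World frame = base frame: x ahead of the robot, y to its left, z up, the work surface at z = 0. Lengths are in mm, angles in rad, forces in N, time in s.
With the tool pointing down it reaches from about 325 to 900 mm from the base axis. Payload 6.1 kg.
Tool frame: the origin (TCP) lies midway between the tips of the shut fingers; the grasp point (between the pads) lies 19 mm behind it (robot.hold_point_z is the distance from the TCP to the grasp point, in mm); y points along the fingers, z is the direction in which the jaws open and shut, and the axes are right-handed (so a half turn about y gives the same grasp; the last joint's range is limited). The gripper opens to 87 mm and grips with 3 to 60 N. Pads are 19 mm wide; open, the fingers measure 117 mm over their backs; the gripper's body (75 mm by 190 mm) begins 51 mm behind the grasp point.
Start: joints at [-1.247, 0.22, 1.526, -0, 1.395, -0.126], TCP at [271.733, -562.829, 222.538] pointing down, gripper open.
Joint ranges: [-2.98, 2.98], [-0.91, 2.08], [0.09, 2.57], [-1.24, 4.39], [0.2, 2.65], [-2.68, 2.68]. Speed limits (rad/s): [2.57, 2.57, 3.01, 3.14, 3.14, 3.14].

## Interface

Orientations are given as a unit quaternion [w, x, y, z].
In Python, from rig import robot, vision gives the robot as it stands. The module is installed in compiled form; this text tells all that it offers.
- The arm moves only by the tool apply_moves, never from a script. Its argument "series" is a list of rows, each an object with "jaw": the finger opening in m, from 0 to 0.087; "delta_pos": the shift along the world's x, y, z in m, a list of three; "rot": the turn, a rotation vector about the world's x, y, z in rad, a list of three. A call has 1 to 5 rows; each row is the pose to reach, as a shift and turn from the pose commanded when the call began; what a row does not reach only later rows make up. A row lasts 1/10 s, in which the tool goes at most 50 mm and 8.59 degrees, less where a joint would pass 70% of its speed; a pose out of reach is approached as far as the arm can. A call with a gripper value outside its range is refused whole. The fingers move at their own pace and stop on an object; "newtons" is the grip in N (left out, the last holds). Time passes only in rows, so rows that repeat a pose let the fingers close. It gives the time, the measured TCP pose, the force and the opening at its end, in the units of the state.
- robot.get_state(): the state, without advancing time (a new reading comes with each control period).
- vision.grab_frame(name): name is "scene" or "top" or "wrist"; returns a dict with "frame" (384x512x3 uint8, red, green, blue), "mtx" (3x3 intrinsics, pixels), "position" and "orientation" of the camera in the world. Camera axes: x right, y up, looking along -z (the intrinsics and any distortion apply to the point x, -y, -z); pixel columns grow to the right and rows downward; lengths in mm; the calibration is good to about 2 mm. A picture is of the moment at which its call begins. There is no depth.
- robot.job_done(): hands the job in, once; it reports no verdict.
The state is a dict: "time": time; "qpos": joint angles; "joint_vel": joint speeds; "joint_torque": joint torques, N m; "eef_pos": TCP position; "eef_rot": TCP orientation; "wrist_force": force on the tool from outside, world axes, zero at the start; "torque": the same for the moment, N m; "grip_width": finger opening in mm.
Only numpy, scipy, OpenCV 4.12 (cv2) and the standard library are available. Lean on these libraries where they do the work, as an engineer would, in place of code of your own. Each camera call takes 0.05 s, during which the arm holds its last target.

## Working session

There is one attempt and no reset: what is moved stays moved. The work goes in short steps, Python scripts to look and compute and a tool call to move; the robot and the scene stay as the last step left them, time stands still between calls to the robot, and variables do not carry over. Pictures are saved under pics/ and viewed, and the job is handed in when it is done.

Besides the shell and the picture viewer there is one more tool, called after "Emit:" as name([rows], argument=value, ...), one row to a line, values as JSON. apply_moves: Moves the arm, as the interface text tells. Its arguments: {"type":"object","properties":{"series":{"type":"array","items":{"type":"object","properties":{"jaw":{"type":"number"},"delta_pos":{"type":"array","items":{"type":"number"}},"rot":{"type":"array","items":{"type":"number"}}}}},"newtons":{"type":"number"}},"required":["series"]}

```bash
mkdir -p pics
python3 - <<'E'
from rig import robot, vision
import cv2
s=robot.get_state(); print({k:s[k] for k in ('time','eef_pos','eef_rot','wrist_force','grip_width')}, robot.hold_point_z)
for n in ('scene','top'):
    f=vision.grab_frame(n); cv2.imwrite(f'pics/{n}0.png',f['frame'][:,:,::-1]); print(n,f['mtx'],f['position'],f['orientation'],[k for k in f])
E
```

```text
{'time': 0.0, 'eef_pos': array([ 271.53376783, -562.22835617,  221.41248441]), 'eef_rot': array([ 0.15762252, -0.15776047,  0.68999608, -0.68860162]), 'wrist_force': array([-0.44539333, -0.02308634, -0.10842147]), 'grip_width': 87.25453765653394} 18.700000000000003
scene [[352.68182851   0.         250.8260424 ]
 [  0.         352.68182851 194.54843599]
 [  0.           0.           1.        ]] [ 883.73621656 -319.71059224  551.10359725] [0.8672496  0.3090104  0.13907611 0.3647582 ] ['frame', 'mtx', 'position', 'orientation']
top [[433.54066931   0.         253.22517286]
 [  0.         433.54066931 195.29329864]
 [  0.           0.           1.        ]] [397.69060421 -25.98451074 898.65380732] [ 0.70617596  0.0681797  -0.0623021  -0.70198681] ['frame', 'mtx', 'position', 'orientation']
```

View pics/scene0.png

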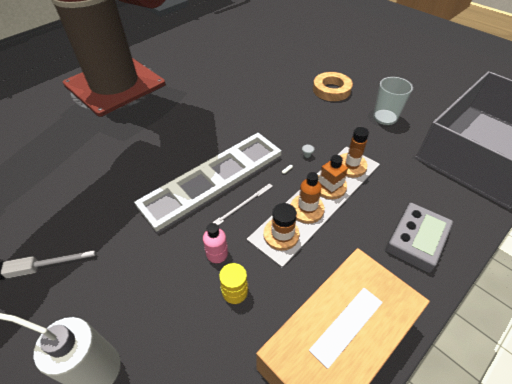

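View pics/top0.png

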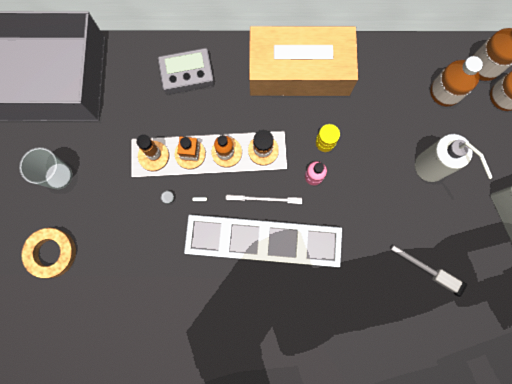

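The top view has +x up and +y left. The tray is the farther of the two, with the vial (150,148) leftmost, then square (188,148), round (224,148) and jar (263,143). The rack is nearer, around (264,240). The pink bottle (316,172) and the yellow jar (327,138) are the decoys.

```bash
cat > h.py <<'E'
import numpy as np, cv2
from scipy.spatial.transform import Rotation as R
def rot(q): return R.from_quat(np.roll(q,-1)).as_matrix()
def ray(f,uv,z):
    uv=np.atleast_2d(np.asarray(uv,float)); K=f['mtx']
    d=np.c_[(uv[:,0]-K[0,2])/K[0,0],-(uv[:,1]-K[1,2])/K[1,1],-np.ones(len(uv))]@rot(f['orientation']).T
    p=np.array(f['position']); return p+d*((z-p[2])/d[:,2])[:,None]
def proj(f,P):
    K=f['mtx'];c=(np.atleast_2d(P)-f['position'])@rot(f['orientation'])
    return np.c_[K[0,2]+K[0,0]*c[:,0]/-c[:,2],K[1,2]+K[1,1]*c[:,1]/c[:,2]]
def rect(f,roi,z,lo):
    x0,y0,x1,y1=roi; g=f['frame'][y0:y1,x0:x1].min(2); m=cv2.morphologyEx((g>lo).astype('uint8'),cv2.MORPH_CLOSE,np.ones((3,3)))
    cs,_=cv2.findContours(m,cv2.RETR_EXTERNAL,cv2.CHAIN_APPROX_NONE)
    c=max(cs,key=cv2.contourArea)[:,0]+[x0,y0]
    w=ray(f,c,z)[:,:2].astype('float32'); return cv2.minAreaRect(w),w
E
python3 - <<'E'
from h import *
from rig import robot,vision
s=robot.get_state(); print(rot(s['eef_rot']).round(3), s['qpos'].round(3))
f=vision.grab_frame('top')
print('rack',rect(f,(175,205,355,275),22,130)[0])
print('tray',rect(f,(120,122,295,185),6,130)[0])
fs=vision.grab_frame('scene')
print('rack s',rect(fs,(130,130,290,225),22,130)[0])
fr=f['frame']; 
big=cv2.resize(fr[115:275,120:360],None,fx=3.3,fy=3.3,interpolation=cv2.INTER_CUBIC); cv2.imwrite('pics/topcrop.png',big[:,:,::-1])
big=cv2.resize(fs['frame'][120:260,130:390],None,fx=3,fy=3,interpolation=cv2.INTER_CUBIC); cv2.imwrite('pics/scenecrop.png',big[:,:,::-1])
hsv=cv2.cvtColor(fr,cv2.COLOR_RGB2HSV)
for u,v in [(140,158),(150,165),(190,163),(227,162)]: print(hsv[v,u])
E
```

```text
[[-0.901 -0.001  0.435]
 [-0.435  0.002 -0.901]
 [-0.    -1.    -0.002]] [-1.247  0.221  1.528 -0.     1.395 -0.126]
rack ((469.4832458496094, -38.46693420410156), (314.4507751464844, 80.56531524658203), 85.44803619384766)
tray ((655.2180786132812, 78.69844818115234), (85.7314682006836, 330.1206970214844), 3.3272294998168945)
rack s ((468.8395690917969, -40.60026550292969), (315.1064758300781, 83.41673278808594), 85.83177947998047)
[ 23 109 252]
[ 21 115 252]
[ 21 120 251]
[ 20 122 251]
```

View pics/topcrop.png

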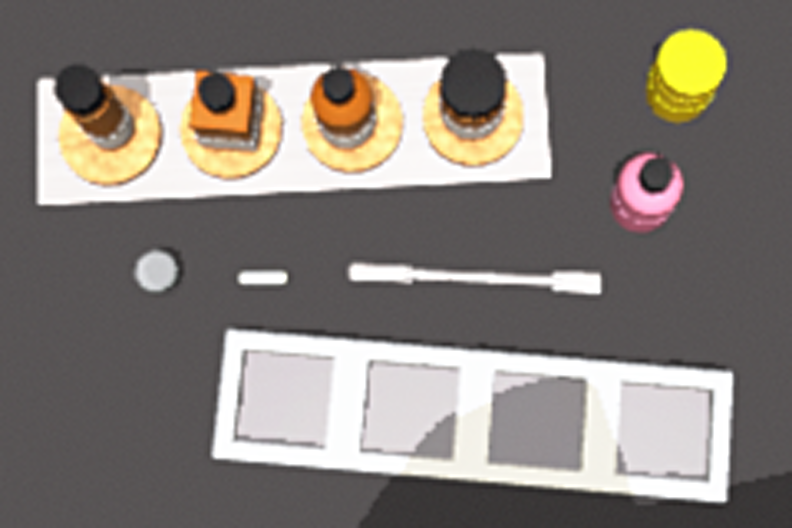

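View pics/scenecrop.png

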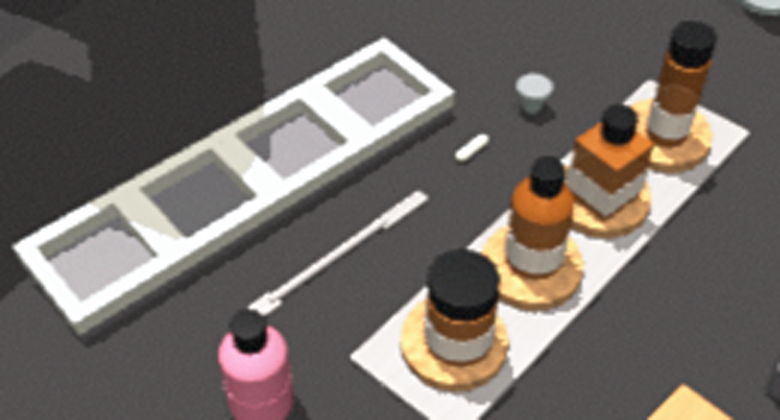

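Run:
```python
from h import *
from rig import robot,vision
f=vision.grab_frame('top');fs=vision.grab_frame('scene')
T={'vial':((78,84),(692,40),106,117),'square':((217,90),(620,120),90,39),'round':((340,83),(548,172),100,-39),'jar':((473,78),(463,273),78,-117)}
a=np.radians(3.327);r=np.radians(-4.552)
hsv=cv2.cvtColor(f['frame'],cv2.COLOR_RGB2HSV)
vis=cv2.resize(f['frame'][115:275,120:360],None,fx=3.3,fy=3.3,interpolation=cv2.INTER_CUBIC)
viss=cv2.resize(fs['frame'][120:260,130:390],None,fx=3,fy=3,interpolation=cv2.INTER_CUBIC)
for n,(t,s,z,y) in T.items():
    A=ray(f,[(t[0]+.5)/3.3+119.5,(t[1]+.5)/3.3+114.5],z)[0,:2]; B=ray(fs,[(s[0]+.5)/3+129.5,(s[1]+.5)/3+119.5],z)[0,:2]
    D=np.array([655.2-y*np.sin(a),78.7+y*np.cos(a)]); P=np.array([469.8+y*np.sin(r),-38.6-y*np.cos(r)])
    print(n,'top',A.round(1),'scene',B.round(1),'disc',D.round(1),'pocket',P.round(1))
    th=np.linspace(0,2*np.pi,30)
    for zz,rad in ((16,33),):
        for img,fr,k,o in ((vis,f,3.3,(119.5,114.5)),(viss,fs,3,(129.5,119.5))):
            q=proj(fr,np.c_[D[0]+rad*np.cos(th),D[1]+rad*np.sin(th),0*th+zz])
            cv2.polylines(img,[((q-o)*k).astype(int)],True,(0,0,255),1)
for img,fr,k,o in ((vis,f,3.3,(119.5,114.5)),(viss,fs,3,(129.5,119.5))):
  for y in (117,39,-39,-117):
    c=np.array([469.8-y*np.sin(r),-38.6+y*np.cos(r)]); M=np.array([[np.cos(r),-np.sin(r)],[np.sin(r),np.cos(r)]])
    q=np.c_[np.array([[29,29],[-29,29],[-29,-29],[29,-29]])@M.T+c,np.full(4,22)]
    cv2.polylines(img,[((proj(fr,q)-o)*k).astype(int)],True,(0,0,255),1)
cv2.imwrite('pics/chk1.png',vis[:,:,::-1]);cv2.imwrite('pics/chk2.png',viss[:,:,::-1])
big=cv2.resize(f['frame'][125:180,165:245],None,fx=9,fy=9,interpolation=cv2.INTER_CUBIC);cv2.imwrite('pics/sq.png',big[:,:,::-1])
```

```text
vial top [651.9 191.8] scene [651.7 184.6] disc [648.4 195.5] pocket [ 460.5 -155.2]
square top [653.7 113.9] scene [655.4 109.8] disc [652.9 117.6] pocket [466.7 -77.5]
round top [655.1  40.6] scene [657.   37.4] disc [657.5  39.8] pocket [4.729e+02 3.000e-01]
jar top [665.6 -37.1] scene [661.5 -37.8] disc [662.  -38.1] pocket [479.1  78. ]
```

View pics/chk1.png

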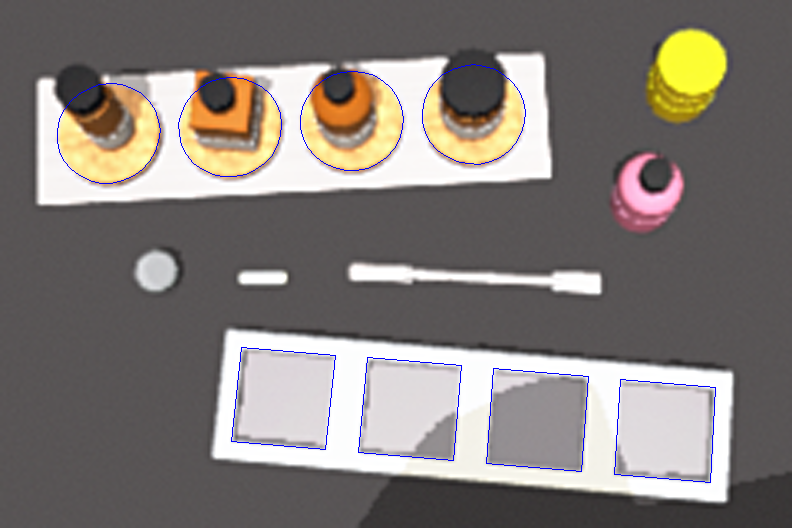

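View pics/sq.png

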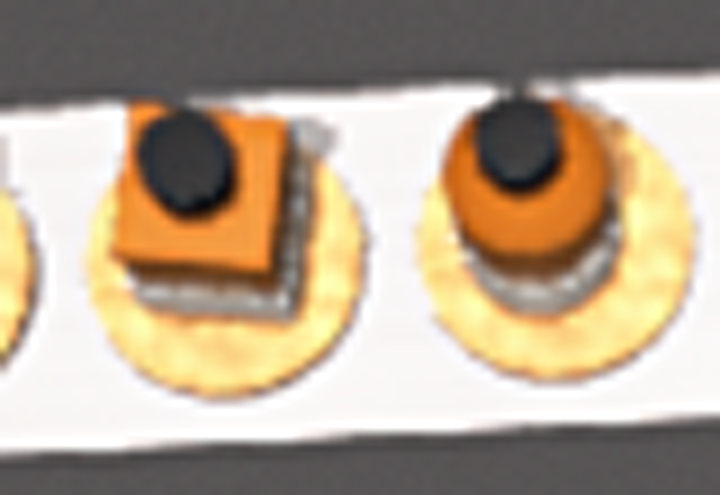

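View pics/chk2.png

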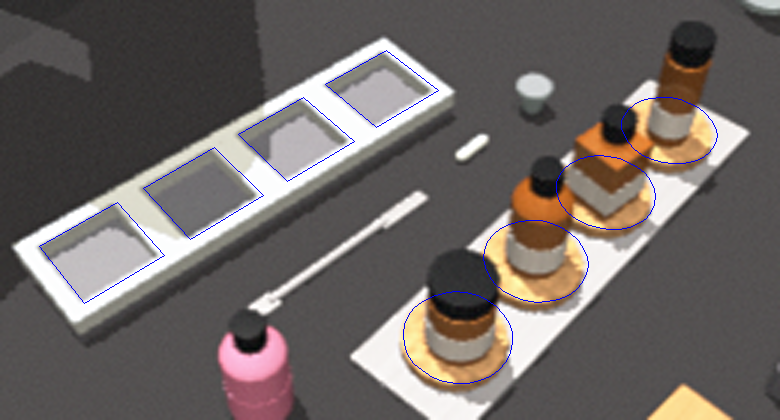

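Top/scene crops confirm the order, left to right: vial (143,141), square (186,142), round (223,140), jar (263,139), all amber and on cork discs. The pink bottle and yellow jar are off the tray, so they're excluded. The two cameras disagree by 2–4 mm, so I'll refine with the wrist camera.

Emit:
apply_moves([
  {"delta_pos": [0.02, 0.035, 0.02], "rot": [0, 0, 0.06], "jaw": 0.087},
  {"delta_pos": [0.04, 0.07, 0.04], "rot": [0, 0, 0.12], "jaw": 0.087},
  {"delta_pos": [0.06, 0.105, 0.05], "rot": [0, 0, 0.18], "jaw": 0.087},
  {"delta_pos": [0.08, 0.14, 0.06], "rot": [0, 0, 0.24], "jaw": 0.087},
  {"delta_pos": [0.1, 0.175, 0.06], "rot": [0, 0, 0.3], "jaw": 0.087},
], newtons=20)

```text
time: 0.8
eef_pos: [372.8, -387.1, 284.6]
eef_rot: [-0.26, 0.259, -0.657, 0.659]
wrist_force: [1.3, 0.5, 1.0]
grip_width: 86.7
```

Emit:
apply_moves([
  {"delta_pos": [0.02, 0.035, 0], "rot": [0, 0, 0.06], "jaw": 0.087},
  {"delta_pos": [0.04, 0.07, 0], "rot": [0, 0, 0.12], "jaw": 0.087},
  {"delta_pos": [0.06, 0.105, 0], "rot": [0, 0, 0.18], "jaw": 0.087},
  {"delta_pos": [0.08, 0.14, 0], "rot": [0, 0, 0.24], "jaw": 0.087},
  {"delta_pos": [0.1, 0.175, 0], "rot": [0, 0, 0.3], "jaw": 0.087},
])

```text
time: 1.3
eef_pos: [472.3, -211.3, 282.7]
eef_rot: [-0.355, 0.355, -0.611, 0.612]
wrist_force: [-0.4, -0.7, -0.4]
grip_width: 86.7
```

Emit:
apply_moves([
  {"delta_pos": [0.02, 0.035, 0], "rot": [0, 0, 0.06], "jaw": 0.087},
  {"delta_pos": [0.04, 0.07, 0], "rot": [0, 0, 0.12], "jaw": 0.087},
  {"delta_pos": [0.06, 0.105, 0], "rot": [0, 0, 0.18], "jaw": 0.087},
  {"delta_pos": [0.08, 0.14, 0], "rot": [0, 0, 0.24], "jaw": 0.087},
  {"delta_pos": [0.1, 0.175, 0], "rot": [0, 0, 0.3], "jaw": 0.087},
])

```text
time: 1.8
eef_pos: [572.3, -36.2, 282.7]
eef_rot: [-0.443, 0.442, -0.551, 0.552]
wrist_force: [1.6, -1.6, 0.0]
grip_width: 86.9
```

Emit:
apply_moves([
  {"delta_pos": [0.02, 0.03, 0], "rot": [0, 0, 0.06], "jaw": 0.087},
  {"delta_pos": [0.04, 0.06, 0], "rot": [0, 0, 0.1], "jaw": 0.087},
  {"delta_pos": [0.06, 0.08, 0], "rot": [0, 0, 0.14], "jaw": 0.087},
  {"delta_pos": [0.075, 0.1, 0], "rot": [0, 0, 0.142], "jaw": 0.087},
  {"delta_pos": [0.083, 0.115, 0], "rot": [0, 0, 0.142], "jaw": 0.087},
])

```text
time: 2.3
eef_pos: [655.4, 78.6, 282.0]
eef_rot: [0.48, -0.48, 0.519, -0.519]
wrist_force: [0.0, 0.2, 0.0]
grip_width: 86.8
```

Run:
```python
from h import *
from rig import robot,vision
s=robot.get_state(); print(s['time'],s['eef_pos'],rot(s['eef_rot']).round(3), s['qpos'].round(3))
f=vision.grab_frame('wrist');print(f['mtx'],f['position'],rot(f['orientation']).round(2));cv2.imwrite('pics/w1.png',f['frame'][:,:,::-1])
f=vision.grab_frame('scene');cv2.imwrite('pics/s1.png',f['frame'][:,:,::-1])
```

```text
2.3 [655.42125996  78.62028064 282.02825244] [[-0.078 -0.     0.997]
 [-0.997  0.    -0.078]
 [-0.    -1.    -0.   ]] [-0.     0.275  1.352  0.     1.516  0.078]
[[285.53426468   0.         258.01114923]
 [  0.         285.53426468 192.81617951]
 [  0.           0.           1.        ]] [660.78963444 156.55341724 444.14820123] [[ 1.    0.08  0.02]
 [-0.08  0.96  0.28]
 [ 0.   -0.29  0.96]]
```

View pics/w1.png

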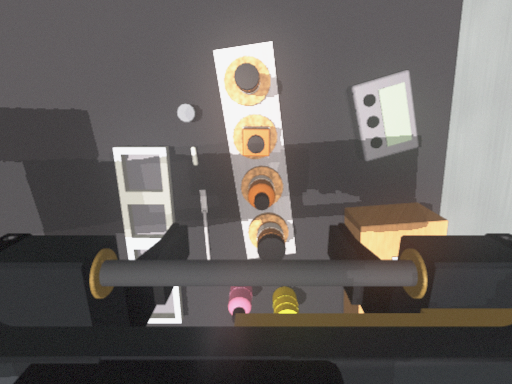

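View pics/s1.png

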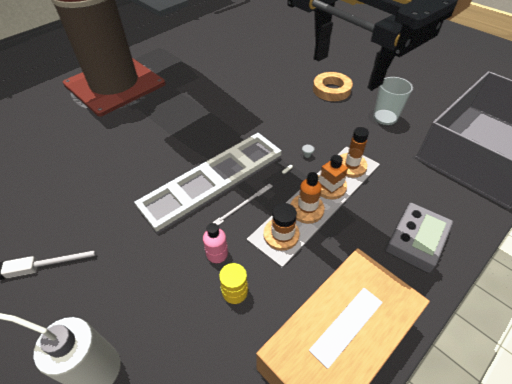

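Run:
```python
from h import *
from rig import robot,vision
f=vision.grab_frame('top');w=vision.grab_frame('wrist');fs=vision.grab_frame('scene')
for p in ((250,95),(355,96)): print('box near bottom',ray(f,p,0)[0].round(0))
# top edge pixel v~82 front face upper edge: height if same x
for p in ((250,84),(356,84)):
    for z in (20,40,60,80,100): print(z,ray(f,p,z)[0].round(0)[:2],end=' ')
    print()
# scene nearside corners of box: top-left corner (352,255), (262,347)
for z in (0,40,60,80): print('scene corner',z,ray(fs,(262,348),z)[0,:2].round(0),ray(fs,(352,255),z)[0,:2].round(0))
# tray rect from wrist: and disc centres by colour
crop=w['frame'][30:280,120:320]; cv2.imwrite('pics/wcrop.png',cv2.resize(crop,None,fx=2.4,fy=2.4,interpolation=cv2.INTER_CUBIC)[:,:,::-1])
```

```text
box near bottom [791.  -9.   0.]
box near bottom [ 789. -240.    0.]
20 [807.  -9.] 40 [798. -10.] 60 [788. -10.] 80 [779. -11.] 100 [770. -11.] 
20 [ 808. -239.] 40 [ 798. -234.] 60 [ 789. -229.] 80 [ 780. -224.] 100 [ 770. -219.] 
scene corner 0 [ 775. -203.] [776.  22.]
scene corner 40 [ 783. -212.] [783.  -3.]
scene corner 60 [ 787. -216.] [787. -16.]
scene corner 80 [ 791. -220.] [791. -28.]
```

View pics/wcrop.png

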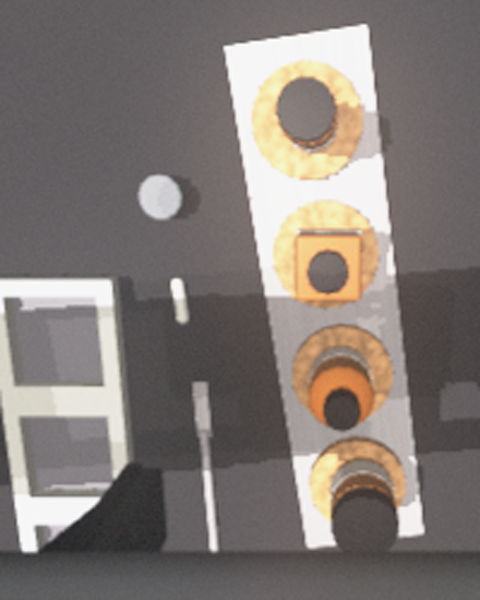

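Run:
```python
from h import *
from rig import robot,vision
w=vision.grab_frame('wrist')
for n,p,z in (('vial',(306,108),106),('square',(327,271),90),('sq body',(328,270),68),('round',(342,409),100),('jar',(365,520),78),('vdisc',(307,119),16),('rack corner TL',(0,0),22)):
    print(n,ray(w,((p[0]+.5)/2.4+119.5,(p[1]+.5)/2.4+29.5),z)[0,:2].round(1))
for p in ((224,46),(367,25),(423,536),(306,548)): print('tray c',ray(w,((p[0]+.5)/2.4+119.5,(p[1]+.5)/2.4+29.5),6)[0,:2].round(1))
```

```text
vial [651.1 189.9]
square [654.4 113.3]
sq body [654.6 111.3]
round [656.5  41.8]
jar [664.7 -35.4]
vdisc [648.8 193.3]
rack corner TL [486.4 266.9]
tray c [604.1 237.4]
tray c [687.6 241.8]
tray c [706.  -88.6]
tray c [622.  -91.4]
```

Emit:
apply_moves([
  {"delta_pos": [-0.001, 0.03, -0.02], "jaw": 0.087},
  {"delta_pos": [-0.002, 0.065, -0.05], "jaw": 0.087},
  {"delta_pos": [-0.0035, 0.1, -0.09], "jaw": 0.087},
  {"delta_pos": [-0.0035, 0.112, -0.12], "jaw": 0.087},
  {"delta_pos": [-0.0035, 0.112, -0.14], "jaw": 0.087},
])

```text
$.series[0]: bad value
```

```bash
cat > look.py <<'E'
import sys
from h import *
from rig import robot,vision
tag=sys.argv[1]
s=robot.get_state(); print(s['time'],s['eef_pos'].round(1),s['grip_width'],s['wrist_force'].round(1))
for n in sys.argv[2:]:
    f=vision.grab_frame(n);cv2.imwrite(f'pics/{tag}_{n}.png',f['frame'][:,:,::-1])
E
python3 look.py v1 wrist scene
```

```text
2.6 [654.3  76.2 282.6] 86.86769641111431 [ 0.1 -0.3  0.6]
```

View pics/v1_wrist.png

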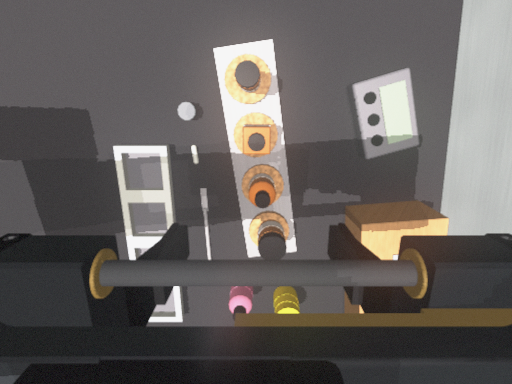

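View pics/v1_scene.png

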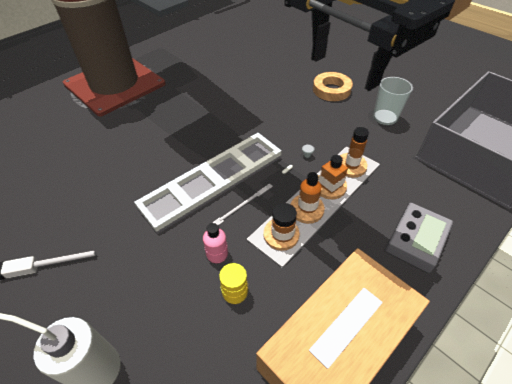

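The rows need all three fields, so I'll resend with rot.

Emit:
apply_moves([
  {"delta_pos": [-0.001, 0.03, -0.02], "rot": [0, 0, 0], "jaw": 0.087},
  {"delta_pos": [-0.002, 0.065, -0.05], "rot": [0, 0, 0], "jaw": 0.087},
  {"delta_pos": [-0.003, 0.1, -0.09], "rot": [0, 0, 0], "jaw": 0.087},
  {"delta_pos": [-0.003, 0.113, -0.12], "rot": [0, 0, 0], "jaw": 0.087},
  {"delta_pos": [-0.003, 0.113, -0.14], "rot": [0, 0, 0], "jaw": 0.087},
])

```text
time: 3.2
eef_pos: [649.6, 191.7, 139.3]
eef_rot: [0.479, -0.481, 0.52, -0.518]
wrist_force: [0.1, -0.7, -0.6]
grip_width: 87.2
```

```bash
python3 look.py v2 wrist scene
```

```text
3.2 [649.6 191.7 139.3] 87.1971995093288 [ 0.1 -0.7 -0.6]
```

View pics/v2_wrist.png

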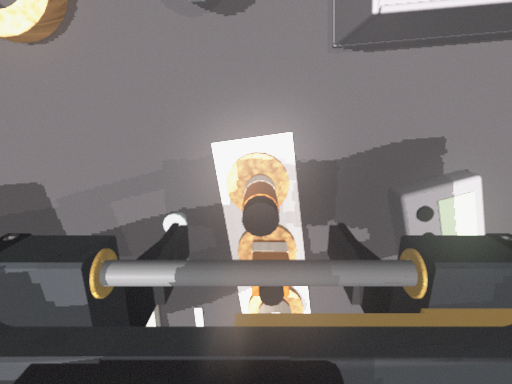

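View pics/v2_scene.png

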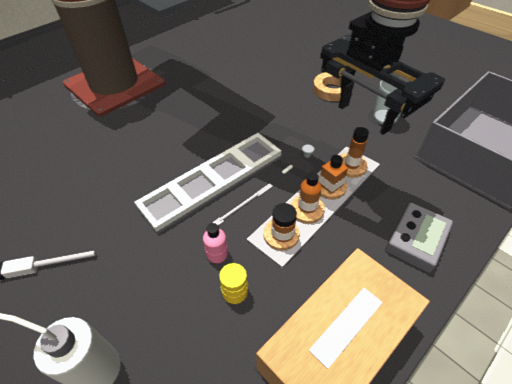

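Run:
```python
from h import *
from rig import robot,vision
w=vision.grab_frame('wrist')
print(ray(w,(261,216),106)[0,:2], proj(w,[[651.5,190,106],[651.5,190,140]]), w['position'])
```

```text
[650.40247217 192.04434794] [[262.71370289 218.5024211 ]
 [263.283916   239.15798412]] [655.30050811 267.8216049  300.10533138]
```

Emit:
apply_moves([
  {"delta_pos": [0, 0.001, -0.03], "rot": [0, 0, 0], "jaw": 0.087},
  {"delta_pos": [0, 0.001, -0.06], "rot": [0, 0, 0], "jaw": 0.087},
  {"delta_pos": [0, 0.001, -0.08], "rot": [0, 0, 0], "jaw": 0.087},
  {"delta_pos": [0, 0.001, -0.098], "rot": [0, 0, 0], "jaw": 0.087},
  {"delta_pos": [0, 0.001, -0.098], "rot": [0, 0, 0], "jaw": 0.06},
])

```text
time: 3.85
eef_pos: [650.9, 190.2, 43.1]
eef_rot: [0.479, -0.48, 0.52, -0.519]
wrist_force: [-0.9, -1.1, -0.2]
grip_width: 83.9
```

Emit:
apply_moves([
  {"delta_pos": [0, 0, 0], "rot": [0, 0, 0], "jaw": 0.045},
  {"delta_pos": [0, 0, 0], "rot": [0, 0, 0], "jaw": 0.04},
  {"delta_pos": [0, 0, 0], "rot": [0, 0, 0], "jaw": 0.034},
  {"delta_pos": [0, 0, 0], "rot": [0, 0, 0], "jaw": 0.028},
  {"delta_pos": [0, 0, 0], "rot": [0, 0, 0], "jaw": 0.02},
])

```text
time: 4.35
eef_pos: [652.1, 191.3, 45.2]
eef_rot: [-0.48, 0.48, -0.519, 0.52]
wrist_force: [0.5, -0.1, 0.4]
grip_width: 46.9
```

Emit:
apply_moves([
  {"delta_pos": [0, 0, 0], "rot": [0, 0, 0], "jaw": 0.02},
  {"delta_pos": [0, 0, 0], "rot": [0, 0, 0], "jaw": 0.02},
  {"delta_pos": [0, 0, 0], "rot": [0, 0, 0], "jaw": 0.02},
])

```text
time: 4.65
eef_pos: [651.7, 191.2, 44.5]
eef_rot: [0.48, -0.48, 0.519, -0.519]
wrist_force: [-0.1, 0.7, -0.2]
grip_width: 29.5
```

```bash
python3 look.py v3 scene
```

```text
4.65 [651.7 191.2  44.5] 29.489687690661917 [-0.1  0.7 -0.2]
```

View pics/v3_scene.png

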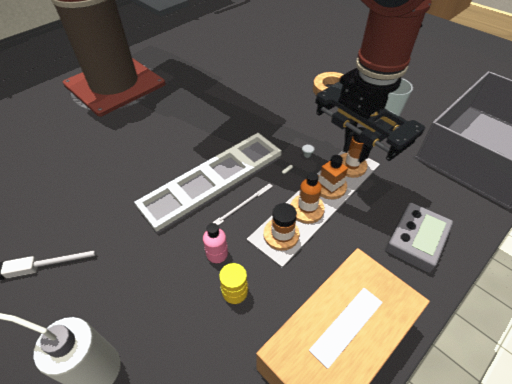

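Emit:
apply_moves([
  {"delta_pos": [0, 0, 0], "rot": [0, 0, 0], "jaw": 0.015},
  {"delta_pos": [0, 0, 0.015], "rot": [0, 0, 0], "jaw": 0.015},
  {"delta_pos": [0, 0, 0.045], "rot": [0, 0, 0], "jaw": 0.015},
  {"delta_pos": [0, 0, 0.08], "rot": [0, 0, 0], "jaw": 0.015},
  {"delta_pos": [0, 0, 0.115], "rot": [0, 0, 0], "jaw": 0.015},
])

```text
time: 5.2
eef_pos: [651.5, 191.1, 161.5]
eef_rot: [0.48, -0.48, 0.519, -0.519]
wrist_force: [-0.2, 0.5, -0.6]
grip_width: 29.3
```

Emit:
apply_moves([
  {"delta_pos": [-0.005, -0.01, 0.005], "rot": [0, 0, 0], "jaw": 0.015},
  {"delta_pos": [-0.02, -0.035, 0.005], "rot": [0, 0, 0], "jaw": 0.015},
  {"delta_pos": [-0.035, -0.065, 0.005], "rot": [0, 0, 0], "jaw": 0.015},
  {"delta_pos": [-0.05, -0.095, 0.005], "rot": [0, 0, 0], "jaw": 0.015},
  {"delta_pos": [-0.07, -0.13, 0.005], "rot": [0, 0, 0], "jaw": 0.015},
])

```text
time: 5.7
eef_pos: [580.8, 60.2, 164.4]
eef_rot: [-0.48, 0.48, -0.519, 0.519]
wrist_force: [0.1, -0.7, -0.1]
grip_width: 29.8
```

Emit:
apply_moves([
  {"delta_pos": [-0.018, -0.032, 0], "rot": [0, 0, 0], "jaw": 0.015},
  {"delta_pos": [-0.036, -0.065, 0], "rot": [0, 0, 0], "jaw": 0.015},
  {"delta_pos": [-0.054, -0.098, 0], "rot": [0, 0, 0], "jaw": 0.015},
  {"delta_pos": [-0.072, -0.13, 0], "rot": [0, 0, 0], "jaw": 0.015},
  {"delta_pos": [-0.09, -0.162, 0], "rot": [0, 0, 0], "jaw": 0.015},
])

```text
time: 6.2
eef_pos: [490.3, -102.1, 164.5]
eef_rot: [-0.48, 0.48, -0.519, 0.519]
wrist_force: [0.2, -0.1, -1.4]
grip_width: 29.3
```

Emit:
apply_moves([
  {"delta_pos": [-0.015, -0.026, 0], "rot": [0, 0, 0], "jaw": 0.015},
  {"delta_pos": [-0.025, -0.044, 0], "rot": [0, 0, 0], "jaw": 0.015},
  {"delta_pos": [-0.031, -0.054, 0], "rot": [0, 0, 0], "jaw": 0.015},
  {"delta_pos": [-0.031, -0.054, 0], "rot": [0, 0, 0], "jaw": 0.015},
  {"delta_pos": [-0.031, -0.054, -0.01], "rot": [0, 0, 0], "jaw": 0.015},
])

```text
time: 6.7
eef_pos: [461.9, -155.0, 155.6]
eef_rot: [-0.48, 0.479, -0.518, 0.52]
wrist_force: [0.1, -0.2, 0.1]
grip_width: 29.4
```

```bash
python3 look.py v4 scene wrist
```

```text
6.7 [ 461.9 -155.   155.6] 29.39624948915278 [ 0.1 -0.2  0.1]
```

View pics/v4_scene.png

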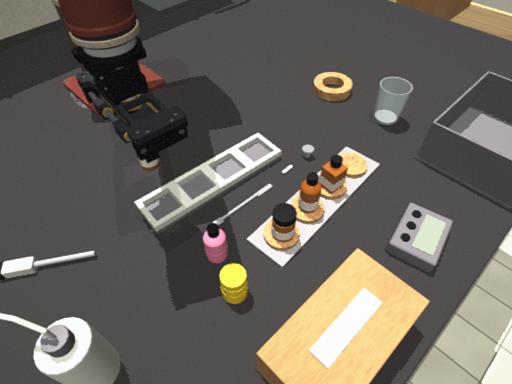

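View pics/v4_wrist.png

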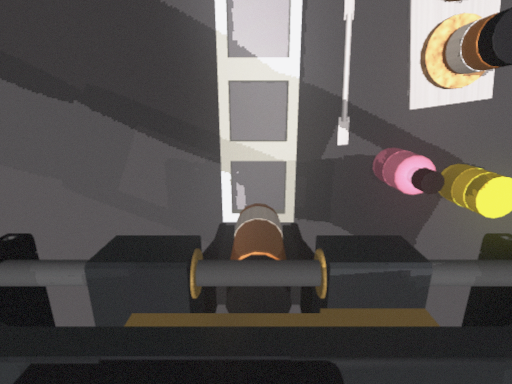

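Run:
```python
from h import *
from rig import robot,vision
w=vision.grab_frame('wrist')
cv2.imwrite('pics/v5.png',cv2.resize(w['frame'][0:240,190:320],None,fx=2.4,fy=2.4)[:,:,::-1])
print(rect(w,(200,0,320,240),22,110)[0])
r=np.radians(-4.552);M=np.array([[np.cos(r),-np.sin(r)],[np.sin(r),np.cos(r)]])
img=cv2.resize(w['frame'],None,fx=1.5,fy=1.5)
for y in (39,-39,-117):
    c=np.array([469.8,-38.6])+M@[0,y]
    q=np.c_[np.array([[29,29],[-29,29],[-29,-29],[29,-29]])@M.T+c,np.full(4,22)]
    cv2.polylines(img,[(proj(w,q)*1.5).astype(int)],True,(255,0,0),1)
q=np.c_[np.array([[39,156],[-39,156],[-39,-156],[39,-156]])@M.T+[469.8,-38.6],np.full(4,22)]
cv2.polylines(img,[(proj(w,q)*1.5).astype(int)],True,(0,255,0),1)
cv2.imwrite('pics/v5.png',img[:,:,::-1])
```

```text
((464.5133056640625, -97.65357208251953), (228.75291442871094, 79.55834197998047), 85.36349487304688)
```

View pics/v5.png

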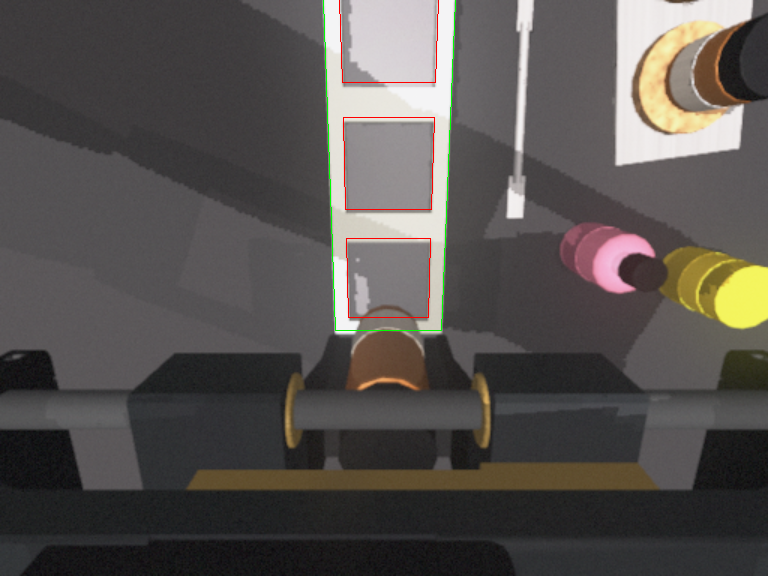

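Emit:
apply_moves([
  {"delta_pos": [0, 0, -0.025], "rot": [0, 0, 0], "jaw": 0.015},
  {"delta_pos": [0, 0, -0.055], "rot": [0, 0, 0], "jaw": 0.015},
  {"delta_pos": [0, 0, -0.08], "rot": [0, 0, 0], "jaw": 0.015},
  {"delta_pos": [0, 0, -0.1], "rot": [0, 0, 0], "jaw": 0.015},
  {"delta_pos": [0, 0, -0.11], "rot": [0, 0, 0], "jaw": 0.015},
])

```text
time: 7.35
eef_pos: [459.7, -153.4, 42.4]
eef_rot: [0.48, -0.481, 0.52, -0.518]
wrist_force: [-0.7, 0.5, 0.3]
grip_width: 29.5
```

Emit:
apply_moves([
  {"delta_pos": [0, 0, -0.003], "rot": [0, 0, 0], "jaw": 0.015},
  {"delta_pos": [0, 0, -0.006], "rot": [0, 0, 0], "jaw": 0.015},
  {"delta_pos": [0, 0, -0.007], "rot": [0, 0, 0], "jaw": 0.015},
  {"delta_pos": [0, 0, -0.008], "rot": [0, 0, 0], "jaw": 0.015},
  {"delta_pos": [0, 0, -0.008], "rot": [0, 0, 0], "jaw": 0.015},
])

```text
time: 7.85
eef_pos: [461.2, -155.1, 37.1]
eef_rot: [-0.48, 0.48, -0.519, 0.52]
wrist_force: [0.3, 0.3, 0.1]
grip_width: 29.6
```

```bash
python3 look.py v6 scene
```

```text
7.85 [ 461.2 -155.1   37.1] 29.577917474707633 [0.3 0.3 0.1]
```

View pics/v6_scene.png

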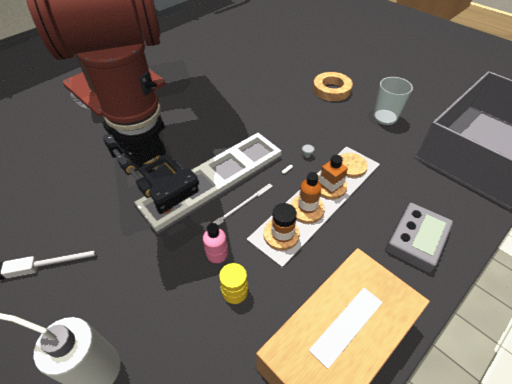

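Emit:
apply_moves([
  {"delta_pos": [0, 0, -0.0005], "rot": [0, 0, 0], "jaw": 0.015},
  {"delta_pos": [0, 0, -0.001], "rot": [0, 0, 0], "jaw": 0.015},
])

```text
time: 8.1
eef_pos: [461.1, -155.1, 36.4]
eef_rot: [-0.48, 0.48, -0.519, 0.52]
wrist_force: [-2.5, 2.2, 9.9]
grip_width: 29.6
```

Emit:
apply_moves([
  {"delta_pos": [0, 0, 0.0005], "rot": [0, 0, 0], "jaw": 0.03},
  {"delta_pos": [0, 0, 0.0005], "rot": [0, 0, 0], "jaw": 0.034},
  {"delta_pos": [0, 0, 0.0005], "rot": [0, 0, 0], "jaw": 0.045},
  {"delta_pos": [0, 0, 0.0005], "rot": [0, 0, 0], "jaw": 0.06},
  {"delta_pos": [0, 0, 0.0005], "rot": [0, 0, 0], "jaw": 0.06},
])

```text
time: 8.6
eef_pos: [460.7, -154.8, 35.9]
eef_rot: [0.48, -0.48, 0.519, -0.519]
wrist_force: [-0.2, 0.8, 0.0]
grip_width: 50.1
```

Emit:
apply_moves([
  {"delta_pos": [0, 0, 0.02], "rot": [0, 0, 0], "jaw": 0.06},
  {"delta_pos": [0, 0, 0.05], "rot": [0, 0, 0], "jaw": 0.087},
  {"delta_pos": [0, 0, 0.09], "rot": [0, 0, 0], "jaw": 0.087},
  {"delta_pos": [0, 0, 0.13], "rot": [0, 0, 0], "jaw": 0.087},
  {"delta_pos": [0.015, 0.02, 0.16], "rot": [0, 0, 0], "jaw": 0.087},
])

```text
time: 9.1
eef_pos: [475.7, -136.4, 198.7]
eef_rot: [-0.479, 0.479, -0.519, 0.521]
wrist_force: [1.7, -0.7, -0.7]
grip_width: 82.8
```

```bash
python3 look.py v7 scene top wrist
```

```text
9.1 [ 475.7 -136.4  198.7] 82.8177999760654 [ 1.7 -0.7 -0.7]
```

View pics/v7_scene.png

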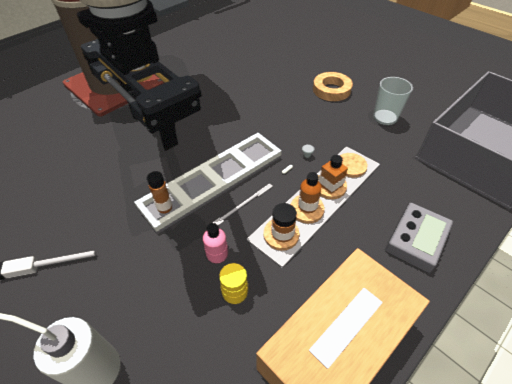

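View pics/v7_wrist.png

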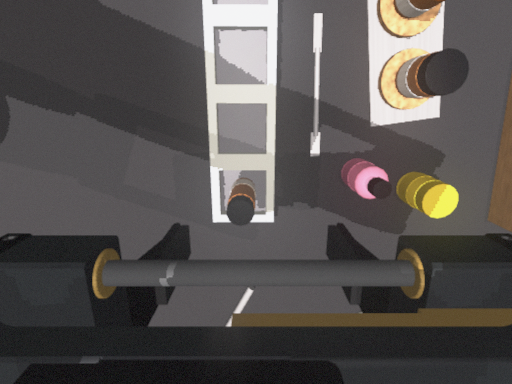

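Emit:
apply_moves([
  {"delta_pos": [0.025, 0.035, 0], "rot": [0, 0, 0], "jaw": 0.087},
  {"delta_pos": [0.05, 0.07, 0], "rot": [0, 0, 0], "jaw": 0.087},
  {"delta_pos": [0.075, 0.105, 0], "rot": [0, 0, 0], "jaw": 0.087},
  {"delta_pos": [0.1, 0.14, 0], "rot": [0, 0, 0], "jaw": 0.087},
  {"delta_pos": [0.125, 0.175, 0], "rot": [0, 0, 0], "jaw": 0.087},
])

```text
time: 9.75
eef_pos: [600.3, 41.2, 193.7]
eef_rot: [0.479, -0.481, 0.52, -0.519]
wrist_force: [0.9, -0.2, -0.1]
grip_width: 86.9
```

Emit:
apply_moves([
  {"delta_pos": [0.025, 0.035, 0], "rot": [0, 0, 0], "jaw": 0.087},
  {"delta_pos": [0.05, 0.065, -0.01], "rot": [0, 0, 0], "jaw": 0.087},
  {"delta_pos": [0.054, 0.072, -0.04], "rot": [0, 0, 0], "jaw": 0.087},
  {"delta_pos": [0.054, 0.072, -0.06], "rot": [0, 0, 0], "jaw": 0.087},
  {"delta_pos": [0.054, 0.072, -0.061], "rot": [0, 0, 0], "jaw": 0.087},
])

```text
time: 10.25
eef_pos: [650.7, 112.0, 128.4]
eef_rot: [0.477, -0.483, 0.522, -0.517]
wrist_force: [-0.2, -0.1, -0.6]
grip_width: 87.0
```

```bash
python3 look.py q1 wrist scene
python3 - <<'E'
from h import *
from rig import vision
w=vision.grab_frame('wrist')
cv2.imwrite('pics/q1c.png',cv2.resize(w['frame'][120:320,180:340],None,fx=3.0,fy=3.0,interpolation=cv2.INTER_CUBIC)[:,:,::-1]); print(proj(w,[[654.5,112.5,90],[654.5,112.5,68]]))
E
```

```text
10.25 [650.7 112.  128.4] 87.00507318326163 [-0.2 -0.1 -0.6]
[[260.12907375 212.77107982]
 [259.99182661 203.51407609]]
```

View pics/q1c.png

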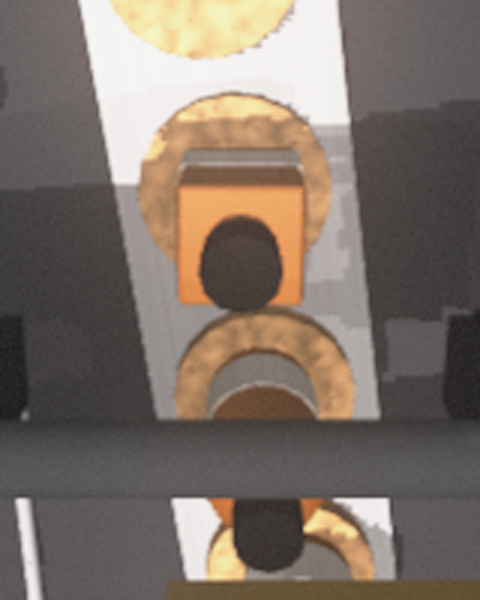

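View pics/q1_scene.png

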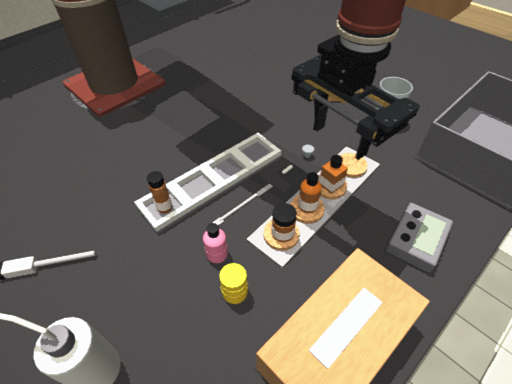

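Emit:
apply_moves([
  {"delta_pos": [0, 0, -0.035], "rot": [0, 0, 0], "jaw": 0.087},
  {"delta_pos": [0, 0, -0.065], "rot": [0, 0, 0], "jaw": 0.087},
  {"delta_pos": [0, 0, -0.09], "rot": [0, 0, 0], "jaw": 0.087},
  {"delta_pos": [0, 0, -0.1], "rot": [0, 0, 0], "jaw": 0.07},
  {"delta_pos": [0, 0, -0.1], "rot": [0, 0, 0], "jaw": 0.05},
])

```text
time: 10.9
eef_pos: [654.2, 111.7, 34.6]
eef_rot: [0.479, -0.48, 0.52, -0.519]
wrist_force: [-0.5, 1.1, -0.1]
grip_width: 77.9
```

Emit:
apply_moves([
  {"delta_pos": [0, 0, 0], "rot": [0, 0, 0], "jaw": 0.045},
  {"delta_pos": [0, 0, 0], "rot": [0, 0, 0], "jaw": 0.04},
  {"delta_pos": [0, 0, 0], "rot": [0, 0, 0], "jaw": 0.034},
  {"delta_pos": [0, 0, 0], "rot": [0, 0, 0], "jaw": 0.02},
  {"delta_pos": [0, 0, 0], "rot": [0, 0, 0], "jaw": 0.02},
])

```text
time: 11.4
eef_pos: [655.0, 112.2, 35.6]
eef_rot: [-0.48, 0.48, -0.519, 0.52]
wrist_force: [-0.1, -0.6, 0.1]
grip_width: 39.1
```

Emit:
apply_moves([
  {"delta_pos": [0, 0, 0], "rot": [0, 0, 0], "jaw": 0.02},
  {"delta_pos": [0, 0, 0.015], "rot": [0, 0, 0], "jaw": 0.02},
  {"delta_pos": [0, 0, 0.045], "rot": [0, 0, 0], "jaw": 0.02},
  {"delta_pos": [0, 0, 0.08], "rot": [0, 0, 0], "jaw": 0.02},
  {"delta_pos": [0, 0, 0.115], "rot": [0, 0, 0], "jaw": 0.02},
])

```text
time: 11.9
eef_pos: [654.3, 112.2, 151.7]
eef_rot: [0.48, -0.48, 0.519, -0.519]
wrist_force: [0.5, -0.6, -1.5]
grip_width: 35.8
```

```bash
python3 look.py q2 scene
```

```text
11.9 [654.3 112.2 151.7] 35.840473122386 [ 0.5 -0.6 -1.5]
```

View pics/q2_scene.png

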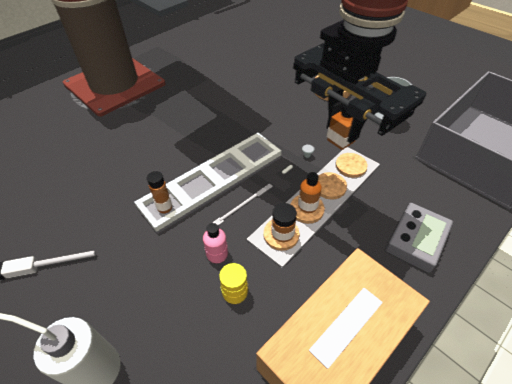

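Emit:
apply_moves([
  {"delta_pos": [-0.01, -0.01, 0], "rot": [0, 0, 0], "jaw": 0.02},
  {"delta_pos": [-0.03, -0.03, 0], "rot": [0, 0, 0], "jaw": 0.02},
  {"delta_pos": [-0.055, -0.055, 0], "rot": [0, 0, 0], "jaw": 0.02},
  {"delta_pos": [-0.08, -0.08, 0], "rot": [0, 0, 0], "jaw": 0.02},
  {"delta_pos": [-0.105, -0.105, 0], "rot": [0, 0, 0], "jaw": 0.02},
])

```text
time: 12.45
eef_pos: [548.8, 6.4, 150.7]
eef_rot: [-0.48, 0.48, -0.519, 0.519]
wrist_force: [1.5, -1.0, -0.7]
grip_width: 35.9
```

Emit:
apply_moves([
  {"delta_pos": [-0.025, -0.025, 0], "rot": [0, 0, 0], "jaw": 0.02},
  {"delta_pos": [-0.05, -0.05, 0], "rot": [0, 0, 0], "jaw": 0.02},
  {"delta_pos": [-0.07, -0.07, 0], "rot": [0, 0, 0], "jaw": 0.02},
  {"delta_pos": [-0.083, -0.0845, 0], "rot": [0, 0, 0], "jaw": 0.02},
  {"delta_pos": [-0.083, -0.0845, -0.02], "rot": [0, 0, 0], "jaw": 0.02},
])

```text
time: 12.95
eef_pos: [467.7, -79.7, 133.2]
eef_rot: [-0.48, 0.478, -0.518, 0.522]
wrist_force: [0.6, -0.3, -0.4]
grip_width: 36.0
```

Emit:
apply_moves([
  {"delta_pos": [0, 0, -0.025], "rot": [0, 0, 0], "jaw": 0.02},
  {"delta_pos": [0, 0, -0.055], "rot": [0, 0, 0], "jaw": 0.02},
  {"delta_pos": [0, 0, -0.075], "rot": [0, 0, 0], "jaw": 0.02},
  {"delta_pos": [0, 0, -0.087], "rot": [0, 0, 0], "jaw": 0.02},
  {"delta_pos": [0, 0, -0.09], "rot": [0, 0, 0], "jaw": 0.02},
])

```text
time: 13.45
eef_pos: [465.9, -77.1, 39.2]
eef_rot: [0.48, -0.48, 0.52, -0.519]
wrist_force: [-0.3, -0.5, -0.7]
grip_width: 35.7
```

```bash
python3 look.py q3 scene wrist
```

```text
13.45 [465.9 -77.1  39.2] 35.70708202448486 [-0.3 -0.5 -0.7]
```

View pics/q3_scene.png

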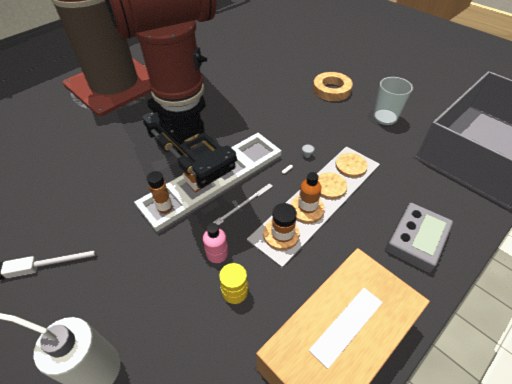

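View pics/q3_wrist.png

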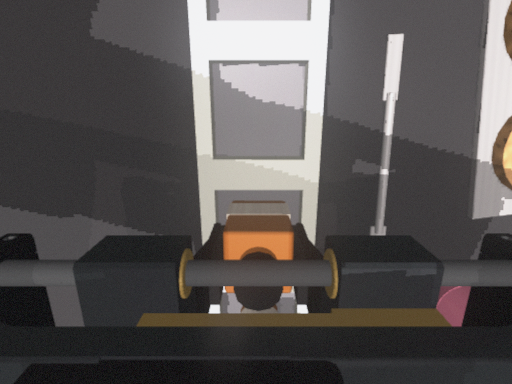

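Emit:
apply_moves([
  {"delta_pos": [0, 0, -0.004], "rot": [0, 0, 0], "jaw": 0.02},
  {"delta_pos": [0, 0, -0.008], "rot": [0, 0, 0], "jaw": 0.02},
  {"delta_pos": [0, 0, -0.01], "rot": [0, 0, 0], "jaw": 0.02},
  {"delta_pos": [0, 0, -0.011], "rot": [0, 0, 0], "jaw": 0.02},
  {"delta_pos": [0, 0, -0.012], "rot": [0, 0, 0], "jaw": 0.02},
])

```text
time: 14.05
eef_pos: [466.8, -77.3, 28.1]
eef_rot: [-0.48, 0.48, -0.519, 0.519]
wrist_force: [0.6, -0.8, -0.8]
grip_width: 35.9
```

Emit:
apply_moves([
  {"delta_pos": [0, 0, -0.0005], "rot": [0, 0, 0], "jaw": 0.02},
  {"delta_pos": [0, 0, -0.001], "rot": [0, 0, 0], "jaw": 0.02},
])

```text
time: 14.25
eef_pos: [466.8, -77.3, 27.4]
eef_rot: [0.48, -0.48, 0.519, -0.519]
wrist_force: [-3.8, 0.5, 6.1]
grip_width: 35.9
```

Emit:
apply_moves([
  {"delta_pos": [0, 0, 0], "rot": [0, 0, 0], "jaw": 0.037},
  {"delta_pos": [0, 0, 0], "rot": [0, 0, 0], "jaw": 0.042},
  {"delta_pos": [0, 0, 0], "rot": [0, 0, 0], "jaw": 0.06},
  {"delta_pos": [0, 0, 0], "rot": [0, 0, 0], "jaw": 0.06},
  {"delta_pos": [0, 0, 0], "rot": [0, 0, 0], "jaw": 0.06},
])

```text
time: 14.75
eef_pos: [466.8, -77.3, 27.0]
eef_rot: [-0.48, 0.48, -0.519, 0.519]
wrist_force: [0.2, 0.5, -0.1]
grip_width: 56.5
```

Emit:
apply_moves([
  {"delta_pos": [0, 0, 0.02], "rot": [0, 0, 0], "jaw": 0.06},
  {"delta_pos": [0, 0, 0.05], "rot": [0, 0, 0], "jaw": 0.087},
  {"delta_pos": [0, 0, 0.09], "rot": [0, 0, 0], "jaw": 0.087},
  {"delta_pos": [0, 0, 0.13], "rot": [0, 0, 0], "jaw": 0.087},
  {"delta_pos": [0.03, 0.015, 0.15], "rot": [0, 0, 0], "jaw": 0.087},
])

```text
time: 15.25
eef_pos: [497.0, -63.7, 181.1]
eef_rot: [-0.48, 0.479, -0.518, 0.521]
wrist_force: [2.0, -0.4, -0.0]
grip_width: 83.1
```

```bash
python3 look.py q4 scene wrist
```

```text
15.25 [497.  -63.7 181.1] 83.08823671161154 [ 2.  -0.4 -0. ]
```

View pics/q4_scene.png

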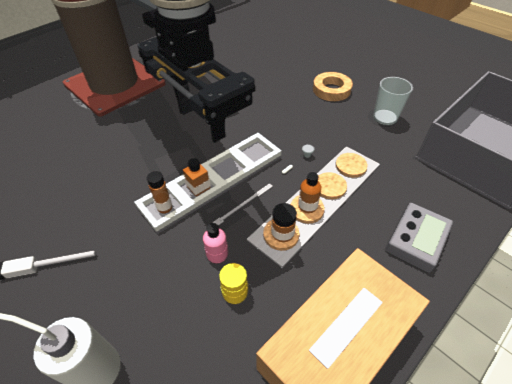

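View pics/q4_wrist.png

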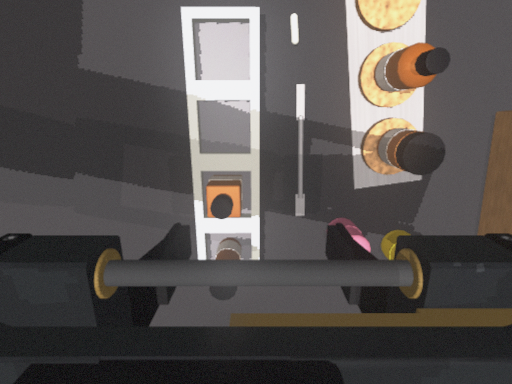

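Emit:
apply_moves([
  {"delta_pos": [0.035, 0.023, 0], "rot": [0, 0, 0], "jaw": 0.087},
  {"delta_pos": [0.07, 0.045, 0], "rot": [0, 0, 0], "jaw": 0.087},
  {"delta_pos": [0.105, 0.068, 0], "rot": [0, 0, 0], "jaw": 0.087},
  {"delta_pos": [0.14, 0.09, -0.01], "rot": [0, 0, 0], "jaw": 0.087},
  {"delta_pos": [0.159, 0.103, -0.03], "rot": [0, 0, 0], "jaw": 0.087},
])

```text
time: 15.85
eef_pos: [658.4, 42.2, 147.4]
eef_rot: [-0.481, 0.479, -0.518, 0.52]
wrist_force: [-0.9, 0.3, -0.5]
grip_width: 86.9
```

Emit:
apply_moves([
  {"delta_pos": [0, 0, -0.012], "rot": [0, 0, 0], "jaw": 0.087},
  {"delta_pos": [0, 0, -0.012], "rot": [0, 0, 0], "jaw": 0.087},
])

```text
time: 16.05
eef_pos: [652.9, 40.7, 130.7]
eef_rot: [0.478, -0.482, 0.521, -0.517]
wrist_force: [-0.0, -0.0, 0.5]
grip_width: 87.2
```

```bash
python3 look.py r1 wrist scene
python3 - <<'E'
from h import *
from rig import vision
w=vision.grab_frame('wrist')
cv2.imwrite('pics/r1c.png',cv2.resize(w['frame'][120:320,180:340],None,fx=3.0,fy=3.0,interpolation=cv2.INTER_CUBIC)[:,:,::-1]); print((proj(w,[[656,40.5,100]])-[180,120])*3)
E
```

```text
16.05 [652.9  40.7 130.7] 87.21911232645898 [-0.  -0.   0.5]
[[242.77282838 292.62911676]]
```

View pics/r1c.png

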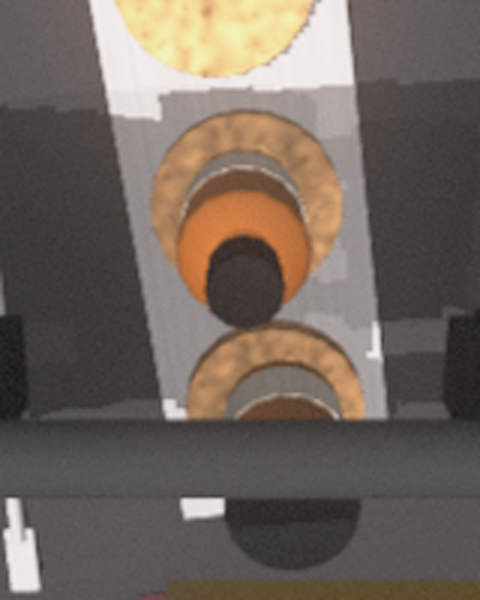

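Round cap sits at (245,285) in the crop, against a predicted (243,293), so the fit is good. Descending.

Emit:
apply_moves([
  {"delta_pos": [0.0005, 0.0005, -0.035], "rot": [0, 0, 0], "jaw": 0.087},
  {"delta_pos": [0.0005, 0.0005, -0.065], "rot": [0, 0, 0], "jaw": 0.087},
  {"delta_pos": [0.0005, 0.0005, -0.09], "rot": [0, 0, 0], "jaw": 0.087},
  {"delta_pos": [0.0005, 0.0005, -0.1], "rot": [0, 0, 0], "jaw": 0.07},
  {"delta_pos": [0.0005, 0.0005, -0.1], "rot": [0, 0, 0], "jaw": 0.05},
])

```text
time: 16.7
eef_pos: [655.2, 40.6, 34.4]
eef_rot: [0.479, -0.48, 0.52, -0.519]
wrist_force: [-0.1, 0.6, -0.4]
grip_width: 77.6
```

Emit:
apply_moves([
  {"delta_pos": [0, 0, 0], "rot": [0, 0, 0], "jaw": 0.045},
  {"delta_pos": [0, 0, 0], "rot": [0, 0, 0], "jaw": 0.04},
  {"delta_pos": [0, 0, 0], "rot": [0, 0, 0], "jaw": 0.034},
  {"delta_pos": [0, 0, 0], "rot": [0, 0, 0], "jaw": 0.02},
  {"delta_pos": [0, 0, 0], "rot": [0, 0, 0], "jaw": 0.02},
])

```text
time: 17.2
eef_pos: [656.6, 41.2, 35.6]
eef_rot: [-0.48, 0.48, -0.519, 0.52]
wrist_force: [-0.2, -0.4, 0.5]
grip_width: 38.8
```

Emit:
apply_moves([
  {"delta_pos": [0, 0, 0], "rot": [0, 0, 0], "jaw": 0.02},
  {"delta_pos": [0, 0, 0], "rot": [0, 0, 0], "jaw": 0.02},
])

```text
time: 17.4
eef_pos: [656.6, 41.2, 35.5]
eef_rot: [-0.48, 0.48, -0.519, 0.52]
wrist_force: [-1.2, -0.6, 3.3]
grip_width: 37.1
```

Emit:
apply_moves([
  {"delta_pos": [0, 0, 0], "rot": [0, 0, 0], "jaw": 0.02},
  {"delta_pos": [0, 0, 0.015], "rot": [0, 0, 0], "jaw": 0.02},
  {"delta_pos": [0, 0, 0.045], "rot": [0, 0, 0], "jaw": 0.02},
  {"delta_pos": [0, 0, 0.08], "rot": [0, 0, 0], "jaw": 0.02},
  {"delta_pos": [0, 0, 0.115], "rot": [0, 0, 0], "jaw": 0.02},
])

```text
time: 17.9
eef_pos: [655.6, 41.2, 151.3]
eef_rot: [0.48, -0.48, 0.52, -0.519]
wrist_force: [-0.0, 0.5, -0.4]
grip_width: 37.6
```

```bash
python3 look.py r2 scene
```

```text
17.9 [655.6  41.2 151.3] 37.63698076192657 [-0.   0.5 -0.4]
```

View pics/r2_scene.png

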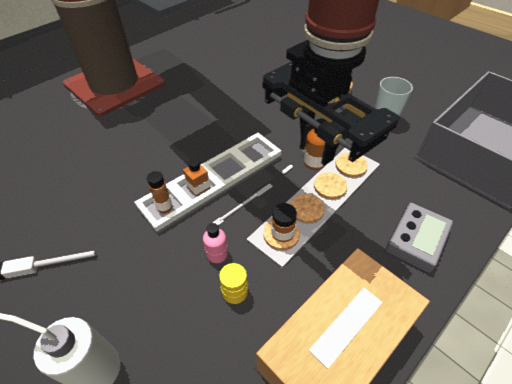

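Emit:
apply_moves([
  {"delta_pos": [-0.015, -0.003, 0], "rot": [0, 0, 0], "jaw": 0.02},
  {"delta_pos": [-0.04, -0.009, 0], "rot": [0, 0, 0], "jaw": 0.02},
  {"delta_pos": [-0.07, -0.016, 0], "rot": [0, 0, 0], "jaw": 0.02},
  {"delta_pos": [-0.1, -0.023, 0], "rot": [0, 0, 0], "jaw": 0.02},
  {"delta_pos": [-0.13, -0.03, 0], "rot": [0, 0, 0], "jaw": 0.02},
])

```text
time: 18.45
eef_pos: [524.9, 11.0, 150.3]
eef_rot: [-0.48, 0.48, -0.519, 0.519]
wrist_force: [-0.1, -0.7, -0.1]
grip_width: 37.6
```

Emit:
apply_moves([
  {"delta_pos": [-0.025, -0.006, 0], "rot": [0, 0, 0], "jaw": 0.02},
  {"delta_pos": [-0.045, -0.01, 0], "rot": [0, 0, 0], "jaw": 0.02},
  {"delta_pos": [-0.053, -0.011, 0], "rot": [0, 0, 0], "jaw": 0.02},
  {"delta_pos": [-0.053, -0.011, -0.02], "rot": [0, 0, 0], "jaw": 0.02},
  {"delta_pos": [-0.053, -0.011, -0.045], "rot": [0, 0, 0], "jaw": 0.02},
])

```text
time: 18.95
eef_pos: [475.2, -0.1, 106.6]
eef_rot: [-0.481, 0.479, -0.518, 0.521]
wrist_force: [0.8, -0.2, -1.5]
grip_width: 37.5
```

Emit:
apply_moves([
  {"delta_pos": [0, 0, -0.025], "rot": [0, 0, 0], "jaw": 0.02},
  {"delta_pos": [0, 0, -0.045], "rot": [0, 0, 0], "jaw": 0.02},
  {"delta_pos": [0, 0, -0.06], "rot": [0, 0, 0], "jaw": 0.02},
  {"delta_pos": [0, 0, -0.065], "rot": [0, 0, 0], "jaw": 0.02},
  {"delta_pos": [0, 0, -0.065], "rot": [0, 0, 0], "jaw": 0.02},
])

```text
time: 19.45
eef_pos: [473.1, 0.3, 39.6]
eef_rot: [0.48, -0.48, 0.52, -0.519]
wrist_force: [-0.4, -0.8, -0.5]
grip_width: 37.6
```

```bash
python3 look.py r3 wrist
```

```text
19.45 [4.731e+02 3.000e-01 3.960e+01] 37.58228378035495 [-0.4 -0.8 -0.5]
```

View pics/r3_wrist.png

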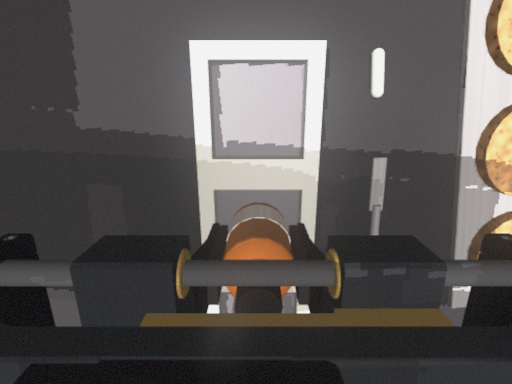

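The bottle is held upright and lined up with the second pocket from the left (259,210). Lowering, z now 40.

Emit:
apply_moves([
  {"delta_pos": [0, 0, -0.004], "rot": [0, 0, 0], "jaw": 0.02},
  {"delta_pos": [0, 0, -0.008], "rot": [0, 0, 0], "jaw": 0.02},
  {"delta_pos": [0, 0, -0.01], "rot": [0, 0, 0], "jaw": 0.02},
  {"delta_pos": [0, 0, -0.011], "rot": [0, 0, 0], "jaw": 0.02},
  {"delta_pos": [0, 0, -0.012], "rot": [0, 0, 0], "jaw": 0.02},
])

```text
time: 20.0
eef_pos: [473.3, 0.2, 28.0]
eef_rot: [-0.48, 0.48, -0.519, 0.519]
wrist_force: [0.7, -0.3, -0.8]
grip_width: 37.6
```

Emit:
apply_moves([
  {"delta_pos": [0, 0, -0.0005], "rot": [0, 0, 0], "jaw": 0.02},
  {"delta_pos": [0, 0, -0.001], "rot": [0, 0, 0], "jaw": 0.02},
])

```text
time: 20.2
eef_pos: [473.3, 0.2, 27.5]
eef_rot: [0.48, -0.48, 0.519, -0.519]
wrist_force: [-3.7, -0.5, 7.7]
grip_width: 37.6
```

Emit:
apply_moves([
  {"delta_pos": [0, 0, 0], "rot": [0, 0, 0], "jaw": 0.039},
  {"delta_pos": [0, 0, 0], "rot": [0, 0, 0], "jaw": 0.044},
  {"delta_pos": [0, 0, 0], "rot": [0, 0, 0], "jaw": 0.06},
  {"delta_pos": [0, 0, 0], "rot": [0, 0, 0], "jaw": 0.06},
  {"delta_pos": [0, 0, 0], "rot": [0, 0, 0], "jaw": 0.06},
])

```text
time: 20.7
eef_pos: [473.3, 0.2, 27.0]
eef_rot: [-0.48, 0.48, -0.519, 0.519]
wrist_force: [-0.3, -0.5, 0.4]
grip_width: 57.4
```

Emit:
apply_moves([
  {"delta_pos": [0, 0, 0.02], "rot": [0, 0, 0], "jaw": 0.06},
  {"delta_pos": [0, 0, 0.05], "rot": [0, 0, 0], "jaw": 0.087},
  {"delta_pos": [0, 0, 0.09], "rot": [0, 0, 0], "jaw": 0.087},
  {"delta_pos": [0, 0, 0.13], "rot": [0, 0, 0], "jaw": 0.087},
  {"delta_pos": [0.03, -0.006, 0.15], "rot": [0, 0, 0], "jaw": 0.087},
])

```text
time: 21.2
eef_pos: [503.3, -5.4, 181.1]
eef_rot: [-0.481, 0.479, -0.518, 0.52]
wrist_force: [1.1, 1.0, -0.1]
grip_width: 82.6
```

Emit:
apply_moves([
  {"delta_pos": [0.04, -0.007, 0], "rot": [0, 0, 0], "jaw": 0.087},
  {"delta_pos": [0.08, -0.015, 0], "rot": [0, 0, 0], "jaw": 0.087},
  {"delta_pos": [0.12, -0.023, -0.01], "rot": [0, 0, 0], "jaw": 0.087},
  {"delta_pos": [0.15, -0.03, -0.025], "rot": [0, 0, 0], "jaw": 0.087},
  {"delta_pos": [0.16, -0.031, -0.042], "rot": [0, 0, 0], "jaw": 0.087},
])

```text
time: 21.7
eef_pos: [666.1, -38.0, 134.7]
eef_rot: [-0.48, 0.479, -0.519, 0.52]
wrist_force: [0.1, 0.8, 0.2]
grip_width: 86.7
```

Emit:
apply_moves([
  {"delta_pos": [0, 0, 0], "rot": [0, 0, 0], "jaw": 0.087},
  {"delta_pos": [0, 0, 0], "rot": [0, 0, 0], "jaw": 0.087},
])

```text
time: 21.9
eef_pos: [662.4, -36.7, 134.2]
eef_rot: [0.479, -0.48, 0.52, -0.519]
wrist_force: [0.3, -1.0, 0.3]
grip_width: 87.2
```

```bash
python3 look.py j1 scene
python3 - <<'E'
from h import *
from rig import vision
w=vision.grab_frame('wrist')
cv2.imwrite('pics/j1c.png',cv2.resize(w['frame'][120:320,180:340],None,fx=3.0,fy=3.0,interpolation=cv2.INTER_CUBIC)[:,:,::-1]); print((proj(w,[[664,-36.5,78]])-[180,120])*3)
E
```

```text
21.9 [662.4 -36.7 134.2] 87.23686714758931 [ 0.3 -1.   0.3]
[[240.27792398 262.46214245]]
```

View pics/j1c.png

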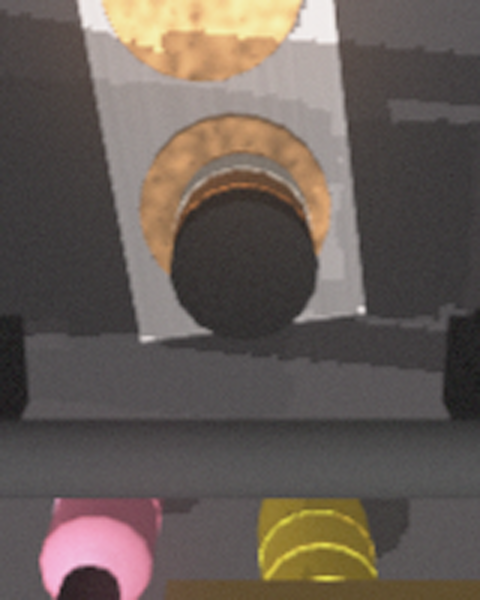

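View pics/j1_scene.png

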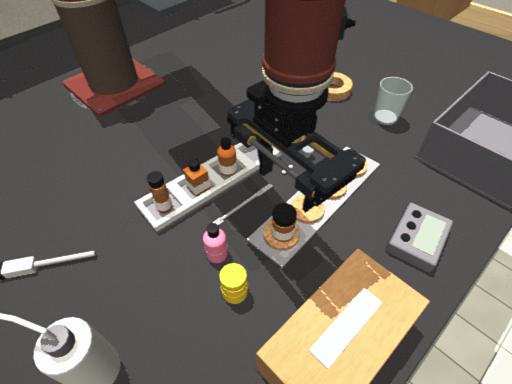

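Emit:
apply_moves([
  {"delta_pos": [0.001, 0, -0.035], "rot": [0, 0, 0], "jaw": 0.087},
  {"delta_pos": [0.001, 0, -0.065], "rot": [0, 0, 0], "jaw": 0.087},
  {"delta_pos": [0.001, 0, -0.09], "rot": [0, 0, 0], "jaw": 0.087},
  {"delta_pos": [0.001, 0, -0.101], "rot": [0, 0, 0], "jaw": 0.07},
  {"delta_pos": [0.001, 0, -0.101], "rot": [0, 0, 0], "jaw": 0.055},
])

```text
time: 22.5
eef_pos: [663.0, -36.6, 33.3]
eef_rot: [0.479, -0.48, 0.52, -0.519]
wrist_force: [-0.7, -0.2, -0.2]
grip_width: 77.9
```

Emit:
apply_moves([
  {"delta_pos": [0, 0, 0], "rot": [0, 0, 0], "jaw": 0.05},
  {"delta_pos": [0, 0, 0], "rot": [0, 0, 0], "jaw": 0.045},
  {"delta_pos": [0, 0, 0], "rot": [0, 0, 0], "jaw": 0.04},
  {"delta_pos": [0, 0, 0], "rot": [0, 0, 0], "jaw": 0.03},
  {"delta_pos": [0, 0, 0], "rot": [0, 0, 0], "jaw": 0.03},
])

```text
time: 23.0
eef_pos: [664.7, -36.9, 34.8]
eef_rot: [-0.48, 0.48, -0.519, 0.52]
wrist_force: [-1.7, -0.3, 2.5]
grip_width: 41.2
```

Emit:
apply_moves([
  {"delta_pos": [0, 0, 0], "rot": [0, 0, 0], "jaw": 0.025},
  {"delta_pos": [0, 0, 0], "rot": [0, 0, 0], "jaw": 0.025},
])

```text
time: 23.2
eef_pos: [664.8, -36.9, 34.8]
eef_rot: [-0.48, 0.48, -0.519, 0.52]
wrist_force: [-0.4, -0.3, 5.2]
grip_width: 41.7
```

Emit:
apply_moves([
  {"delta_pos": [0, 0, 0], "rot": [0, 0, 0], "jaw": 0.025},
  {"delta_pos": [0, 0, 0.015], "rot": [0, 0, 0], "jaw": 0.025},
  {"delta_pos": [0, 0, 0.045], "rot": [0, 0, 0], "jaw": 0.025},
  {"delta_pos": [0, 0, 0.08], "rot": [0, 0, 0], "jaw": 0.025},
  {"delta_pos": [0, 0, 0.115], "rot": [0, 0, 0], "jaw": 0.025},
])

```text
time: 23.7
eef_pos: [663.5, -36.7, 150.1]
eef_rot: [0.48, -0.48, 0.52, -0.519]
wrist_force: [-0.3, -0.3, -0.7]
grip_width: 41.6
```

```bash
python3 look.py j2 scene
```

```text
23.7 [663.5 -36.7 150.1] 41.64620506097709 [-0.3 -0.3 -0.7]
```

View pics/j2_scene.png

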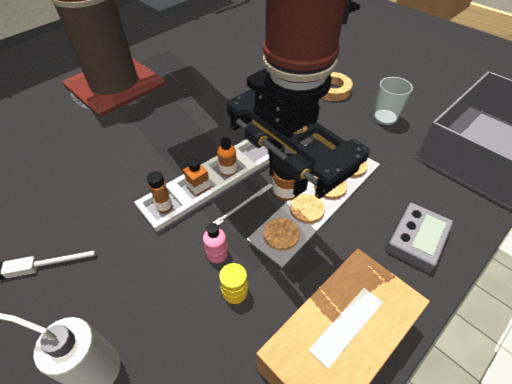

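Emit:
apply_moves([
  {"delta_pos": [-0.01, 0.006, 0], "rot": [0, 0, 0], "jaw": 0.025},
  {"delta_pos": [-0.035, 0.022, 0], "rot": [0, 0, 0], "jaw": 0.025},
  {"delta_pos": [-0.06, 0.038, 0], "rot": [0, 0, 0], "jaw": 0.025},
  {"delta_pos": [-0.09, 0.056, 0], "rot": [0, 0, 0], "jaw": 0.025},
  {"delta_pos": [-0.12, 0.075, 0], "rot": [0, 0, 0], "jaw": 0.025},
])

```text
time: 24.25
eef_pos: [542.9, 38.6, 149.1]
eef_rot: [0.48, -0.48, 0.52, -0.519]
wrist_force: [0.3, 0.1, -0.6]
grip_width: 41.8
```

Emit:
apply_moves([
  {"delta_pos": [-0.028, 0.017, 0], "rot": [0, 0, 0], "jaw": 0.025},
  {"delta_pos": [-0.05, 0.031, 0], "rot": [0, 0, 0], "jaw": 0.025},
  {"delta_pos": [-0.065, 0.04, 0], "rot": [0, 0, 0], "jaw": 0.025},
  {"delta_pos": [-0.065, 0.04, -0.02], "rot": [0, 0, 0], "jaw": 0.025},
  {"delta_pos": [-0.065, 0.04, -0.045], "rot": [0, 0, 0], "jaw": 0.025},
])

```text
time: 24.75
eef_pos: [480.2, 78.7, 105.4]
eef_rot: [-0.481, 0.479, -0.518, 0.52]
wrist_force: [-0.3, -1.0, -1.0]
grip_width: 41.4
```

Emit:
apply_moves([
  {"delta_pos": [0, 0, -0.025], "rot": [0, 0, 0], "jaw": 0.025},
  {"delta_pos": [0, 0, -0.045], "rot": [0, 0, 0], "jaw": 0.025},
  {"delta_pos": [0, 0, -0.06], "rot": [0, 0, 0], "jaw": 0.025},
  {"delta_pos": [0, 0, -0.065], "rot": [0, 0, 0], "jaw": 0.025},
  {"delta_pos": [0, 0, -0.065], "rot": [0, 0, 0], "jaw": 0.025},
])

```text
time: 25.25
eef_pos: [478.6, 78.2, 38.6]
eef_rot: [0.479, -0.48, 0.52, -0.519]
wrist_force: [1.8, -0.2, -0.1]
grip_width: 41.4
```

```bash
python3 look.py j3 wrist scene
```

```text
25.25 [478.6  78.2  38.6] 41.366347137633596 [ 1.8 -0.2 -0.1]
```

View pics/j3_wrist.png

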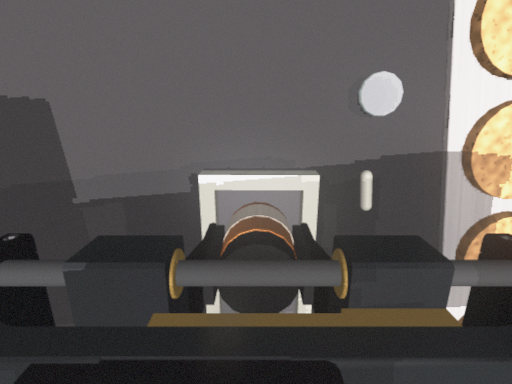

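The jar (259,235) is centred in the leftmost pocket (259,230). Lowering from z 39, with the floor expected at about 26.5.

Emit:
apply_moves([
  {"delta_pos": [0, 0, -0.004], "rot": [0, 0, 0], "jaw": 0.025},
  {"delta_pos": [0, 0, -0.008], "rot": [0, 0, 0], "jaw": 0.025},
  {"delta_pos": [0, 0, -0.01], "rot": [0, 0, 0], "jaw": 0.025},
  {"delta_pos": [0, 0, -0.011], "rot": [0, 0, 0], "jaw": 0.025},
  {"delta_pos": [0, 0, -0.012], "rot": [0, 0, 0], "jaw": 0.025},
])

```text
time: 25.85
eef_pos: [479.2, 78.2, 26.9]
eef_rot: [0.48, -0.48, 0.519, -0.519]
wrist_force: [-0.4, 0.7, -1.3]
grip_width: 41.7
```

Emit:
apply_moves([
  {"delta_pos": [0, 0, -0.0005], "rot": [0, 0, 0], "jaw": 0.025},
  {"delta_pos": [0, 0, -0.001], "rot": [0, 0, 0], "jaw": 0.025},
])

```text
time: 26.05
eef_pos: [479.2, 78.2, 26.7]
eef_rot: [0.48, -0.48, 0.519, -0.519]
wrist_force: [-4.4, 2.2, 11.6]
grip_width: 41.3
```

Emit:
apply_moves([
  {"delta_pos": [0, 0, 0.0005], "rot": [0, 0, 0], "jaw": 0.043},
  {"delta_pos": [0, 0, 0.0005], "rot": [0, 0, 0], "jaw": 0.048},
  {"delta_pos": [0, 0, 0.0005], "rot": [0, 0, 0], "jaw": 0.06},
  {"delta_pos": [0, 0, 0.0005], "rot": [0, 0, 0], "jaw": 0.064},
  {"delta_pos": [0, 0, 0.0005], "rot": [0, 0, 0], "jaw": 0.064},
])

```text
time: 26.55
eef_pos: [479.2, 78.2, 26.5]
eef_rot: [0.48, -0.48, 0.519, -0.519]
wrist_force: [-0.3, -0.1, 0.2]
grip_width: 61.3
```

Emit:
apply_moves([
  {"delta_pos": [0, 0, 0.02], "rot": [0, 0, 0], "jaw": 0.064},
  {"delta_pos": [0, 0, 0.05], "rot": [0, 0, 0], "jaw": 0.087},
  {"delta_pos": [0, 0, 0.09], "rot": [0, 0, 0], "jaw": 0.087},
  {"delta_pos": [0, 0, 0.13], "rot": [0, 0, 0], "jaw": 0.087},
  {"delta_pos": [0.03, 0.03, 0.17], "rot": [0, 0, 0], "jaw": 0.087},
])

```text
time: 27.05
eef_pos: [503.6, 102.4, 192.6]
eef_rot: [-0.479, 0.48, -0.52, 0.52]
wrist_force: [1.2, -0.6, 0.4]
grip_width: 84.3
```

Emit:
apply_moves([
  {"delta_pos": [0.03, 0.03, 0.02], "rot": [0, 0, 0], "jaw": 0.087},
  {"delta_pos": [0.06, 0.06, 0.04], "rot": [0, 0, 0], "jaw": 0.087},
  {"delta_pos": [0.08, 0.09, 0.05], "rot": [0, 0, 0], "jaw": 0.087},
  {"delta_pos": [0.08, 0.12, 0.05], "rot": [0, 0, 0], "jaw": 0.087},
  {"delta_pos": [0.08, 0.13, 0.05], "rot": [0, 0, 0], "jaw": 0.087},
])

```text
time: 27.55
eef_pos: [585.1, 236.5, 240.8]
eef_rot: [0.481, -0.48, 0.519, -0.519]
wrist_force: [-0.3, -0.5, -0.7]
grip_width: 86.8
```

```bash
python3 look.py e1 scene top
python3 - <<'E'
from h import *
for n,b in (('scene',(130,120,300,230)),('top',(170,190,360,290))):
    i=cv2.imread(f'pics/e1_{n}.png'); cv2.imwrite(f'pics/e1c_{n}.png',cv2.resize(i[b[1]:b[3],b[0]:b[2]],None,fx=4,fy=4,interpolation=cv2.INTER_CUBIC))
E
```

```text
27.55 [585.1 236.5 240.8] 86.84404981632322 [-0.3 -0.5 -0.7]
```

View pics/e1c_scene.png

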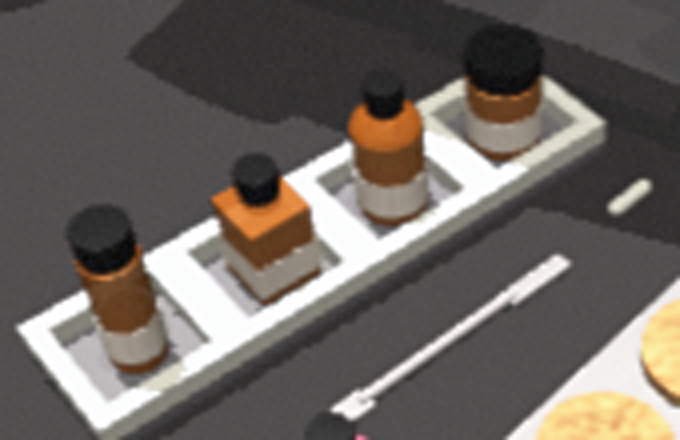

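View pics/e1c_top.png

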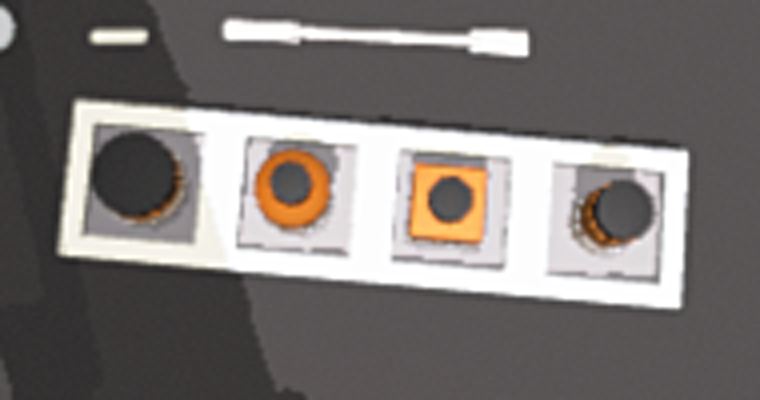

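All four are standing in their pockets. A quick numeric check of the cap centres before I hand in.

Run:
```python
from h import *
from rig import vision
f=vision.grab_frame('top'); s=vision.grab_frame('scene')
r=np.radians(-4.552);M=np.array([[np.cos(r),-np.sin(r)],[np.sin(r),np.cos(r)]])
for n,p,q,z in (('jar',(134,175),(503,55),70),('round',(290,183),(384,86),92),('square',(451,198),(257,172),82),('vial',(626,209),(100,228),98)):
    a=ray(f,((p[0]+.5)/4+169.5,(p[1]+.5)/4+189.5),z)[0,:2];b=ray(s,((q[0]+.5)/4+129.5,(q[1]+.5)/4+119.5),z)[0,:2]
    print(n,'rack xy from top',(M.T@(a-[469.8,-38.6])).round(1),'scene',(M.T@(b-[469.8,-38.6])).round(1))
```

```text
jar rack xy from top [ -1.1 115.8] scene [  2.3 111.6]
round rack xy from top [-0.5 40.1] scene [ 2.1 36.8]
square rack xy from top [ -0.2 -35.5] scene [  1.8 -38.2]
vial rack xy from top [   0.2 -115.2] scene [   0.7 -117.1]
```

All are within about 5 mm of their pocket centres at cap height, so they're upright. Handing in.

```bash
python3 -c "
from rig import robot
print(robot.job_done())"
```

```text
the job is handed in; nothing more can be done
None
```

All four bottles are in the white rack in reverse order, and I handed the job in after about 28 s of the 106 s allowed. From the rack's right end to its left they stand vial, square bottle, round bottle, jar. Each was lowered until the wrist force showed contact with the pocket floor (6–12 N), then released, and the arm was moved clear.

- **Position:** the last pictures show every bottle upright. In the top camera each cap is within 4 mm of its pocket centre. The scene camera puts the jar 5.4 mm off and the others within 3 mm. The limit is 15.5 mm.
- **Disagreement:** the two fixed cameras differ by up to about 4 mm along the row and 3 mm across it, a bit more than the stated calibration accuracy.
- **Failed command:** one move was refused early because I left out its rotation field. Nothing moved, and I resent it.
- **Verdict:** the hand-in call reports no verdict, so success rests on these checks.

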